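Pack the call-out crate

ROBOT

A 6-joint arm with a two-finger parallel gripper is mounted at the origin on the work surface. World frame = base frame: x ahead of the robot, y to its left, z up, the work surface at z = 0. Lengths are in m, angles in rad, forces in N, time in s.
With the tool pointing down it reaches from about 0.35 to 0.85 m from the base axis. Payload 8.1 kg.
Tool frame: the origin (TCP) lies between the finger pads; the fingertips stand 25 mm ahead of it and the grasp point (between the pads) lies 6 mm ahead of it; z points along the fingers, y is the line along which they close (so a half turn about z gives the same grasp; the last joint's range is limited). The gripper opens to 93 mm and grips with 3 to 60 N. Pads are 15 mm wide; open, the fingers measure 128 mm over their backs; the gripper's body (75 mm by 188 mm) begins 65 mm behind the grasp point.
Start: joints at [-1.237, 0.13, 1.488, -0, 1.523, -0.085], TCP at [0.244, -0.548, 0.244] pointing down, gripper open.
Joint ranges: [-2.96, 2.96], [-0.89, 2.26], [0.02, 2.5], [-1.34, 4.48], [0, 2.73], [-2.66, 2.66]. Speed limits (rad/s): [2.39, 2.39, 2.79, 3.14, 3.14, 3.14].

INTERFACE

Orientations are given as a rotation vector (axis times angle).
In Python, from plant import robot gives the robot as it stands.
- The arm moves only by the tool arm_command, never from a script. Its argument "increments" is text: rows parted by semicolons, each of 5 numbers parted by spaces: the closure, from 0 (fully open) to 1 (shut), then the shift along the tool's x, y, z in mm, then the turn about the tool's z in rad. A call has 1 to 5 rows; each row is the pose to reach, as a shift and turn from the pose commanded when the call began, along the tool's axes at that moment; what a row does not reach only later rows make up. A row lasts 1/10 s, in which the tool goes at most 50 mm and 8.59 degrees, less where a joint would pass 70% of its speed; a pose out of reach is approached as far as the arm can. A call with a gripper value outside its range is refused whole. The fingers move at their own pace and stop on an object; "grip_force" is the grip in N (left out, the last holds). Time passes only in rows, so rows that repeat a pose let the fingers close. It gives the time, the measured TCP pose, the force, the opening and the grip force at its end, in the units of the state.
- robot.read_state(): the state, without advancing time (a new reading comes with each control period).
- robot.read_camera(name): name is "scene" or "top"; returns the picture (420x560x3 uint8, blue, green, red); there is no depth.
- robot.camera_model(name): a dict with "fx", "fy", "cx", "cy" (pixels), "eye" and "rotation" of the camera in the world. Camera axes: x right, y down, z forward; pixel columns grow to the right and rows downward; lengths in m; the calibration is good to about 2 mm. A picture is of the moment at which its call begins. camera_model takes no time and is no camera call.
- robot.close_job(): hands the job in; it is judged then, once.
The state is a dict: "t": time; "q": joint angles; "dq": joint speeds; "joint_torque": joint torques, N m; "tool_pos": TCP position; "orientation": TCP orientation; "force": force on the tool from outside, world axes, zero at the start; "wrist_torque": the same for the moment, N m; "opening": finger opening in m; "gripper_force": force on a finger pad.
Only numpy, scipy, OpenCV 4.12 (cv2) and the standard library are available. Lean on these libraries where they do the work, as an engineer would, in place of code of your own. Each camera call takes 0.05 s, during which the arm holds its last target. There are 200 camera calls.

TASK

Pack the black crate for a call-out: press the cap of every spray can fully home and stand all the cans upright in the crate's open bay, empty the cup of rollers into the yellow parts tub, and when all the rollers are in, shut the tub's lid. Leave the empty cup standing upright on the bench, and do not disturb the other things lying about.

Things in the scene. Friction and masses are not known exactly. Their poses are not given: they have to be found in the camera images.
- crate: black plastic call-out crate fixed on the bench, 200 (x) x 350 (y) x 50 mm high, walls 5 mm, floor 6 mm thick; origin: centre of its underside, z up. A wall at y = +2.5 mm parts it into the open bay for cans (y -170 to 0 mm) and the half (+y) that holds the yellow parts tub
- bay (a point): centre of the floor of the crate's open bay (190 (x) x 170 (y) mm inside, walls rise 44 mm above this floor; the crate's axes); inner x -95 to +95 mm, y -85 to +85 mm from here
- tub (a point): centre of the inner floor of the yellow parts tub (inside 178 (x) x 142 (y) mm, 71 mm deep, rim 81 mm above the bench; the crate's axes)
- lid (a joint): clear lid of the tub with red edging, hinged along the tub's outer (+y) rim 82 mm above the bench and 76 mm from the tub's centre; 0 = shut, grows as it opens, up to 1.95 rad. It starts standing open, leaning back a little past upright; it moves freely and, pushed back past upright (below 1.5 rad), falls shut by its own weight
- lid_edge (a point): middle of the lid's free edge (red tab, 50 mm wide), 157 mm from the hinge; lid 186 mm wide, 4 to 6 mm thick
- can1: spray can (blue can, white cap), 57 mm diameter, the body 105 mm tall, 150 mm tall with its cap home, about 0.26 kg, heavy at the foot, which slides easily; stands upright; origin: centre of its underside, z up. May be absent
- cap1 (a joint): how far the press-on cap of can1 stands above home, m (0 = home, 0.018 = most; starts 8 to 16 mm up). The cap (54 mm diameter, 45 mm tall, flat 47 mm top) slides along the can's axis with about 3 N of friction and clicks over a bead some 3 to 6 mm above home: about 10 N pushes it home, where it stays
- can2: spray can (green can, yellow cap), 57 mm diameter, the body 105 mm tall, 150 mm tall with its cap home, about 0.26 kg, heavy at the foot, which slides easily; stands upright; origin: centre of its underside, z up. May be absent
- cap2 (a joint): how far the press-on cap of can2 stands above home, m (0 = home, 0.018 = most; starts 8 to 16 mm up). The cap (54 mm diameter, 45 mm tall, flat 47 mm top) slides along the can's axis with about 3 N of friction and clicks over a bead some 3 to 6 mm above home: about 10 N pushes it home, where it stays
- can3: spray can (bare aluminium can, red cap), 57 mm diameter, the body 105 mm tall, 150 mm tall with its cap home, about 0.26 kg, heavy at the foot, which slides easily; stands upright; origin: centre of its underside, z up. May be absent
- cap3 (a joint): how far the press-on cap of can3 stands above home, m (0 = home, 0.018 = most; starts 8 to 16 mm up). The cap (54 mm diameter, 45 mm tall, flat 47 mm top) slides along the can's axis with about 3 N of friction and clicks over a bead some 3 to 6 mm above home: about 10 N pushes it home, where it stays
- can4: spray can (yellow can, black cap), 57 mm diameter, the body 105 mm tall, 150 mm tall with its cap home, about 0.26 kg, heavy at the foot, which slides easily; stands upright; origin: centre of its underside, z up. May be absent
- cap4 (a joint): how far the press-on cap of can4 stands above home, m (0 = home, 0.018 = most; starts 8 to 16 mm up). The cap (54 mm diameter, 45 mm tall, flat 47 mm top) slides along the can's axis with about 3 N of friction and clicks over a bead some 3 to 6 mm above home: about 10 N pushes it home, where it stays
- cup: white plastic cup with a blue band, straight sided, 66 mm diameter, 85 mm tall, wall 3 mm, floor 5 mm, 0.09 kg, smooth slippery plastic, open at the top; origin: centre of its underside, z up. Holds the four rollers in a pile at the start
- roller1: squeegee guide roller, dark grey tyre with orange hub, 38 mm diameter, 17 mm thick, 25 g, smooth plastic; origin: its centre, z along its axle
- roller2: squeegee guide roller, dark grey tyre with orange hub, 38 mm diameter, 17 mm thick, 25 g, smooth plastic; origin: its centre, z along its axle
- roller3: squeegee guide roller, dark grey tyre with orange hub, 38 mm diameter, 17 mm thick, 25 g, smooth plastic; origin: its centre, z along its axle
- roller4: squeegee guide roller, dark grey tyre with orange hub, 38 mm diameter, 17 mm thick, 25 g, smooth plastic; origin: its centre, z along its axle
- tape: yellow tape measure 70x34x65 mm, standing; a bystander
- driver: orange-handled screwdriver 170 mm long; a bystander
- spanner: steel spanner 170 mm long; a bystander
- filter: round paper filter cartridge, 72 mm across, 60 mm tall; a bystander

How it is judged:
On the way, in this order (a step that is already met when the one before it is completed fails the run):
1. all the rollers lie in the tub, its lid still open (x of roller1 in the frame of tub between -0.089 and 0.089 m and y of roller1 in the frame of tub between -0.071 and 0.071 m and z of roller1 in the frame of tub between 0 and 0.07 m and x of roller2 in the frame of tub between -0.089 and 0.089 m and y of roller2 in the frame of tub between -0.071 and 0.071 m and z of roller2 in the frame of tub between 0 and 0.07 m and x of roller3 in the frame of tub between -0.089 and 0.089 m and y of roller3 in the frame of tub between -0.071 and 0.071 m and z of roller3 in the frame of tub between 0 and 0.07 m and x of roller4 in the frame of tub between -0.089 and 0.089 m and y of roller4 in the frame of tub between -0.071 and 0.071 m and z of roller4 in the frame of tub between 0 and 0.07 m and value of joint lid above 0.3 rad), for 0.2 s.
2. the tub's lid is shut (value of joint lid below 0.06 rad), for 0.2 s.
At the end, for the whole second after the job is handed in: every can stands upright (0.1 rad), at rest, on the floor of the open bay (base within 6 mm of it), cap within 2 mm of home; all rollers in the tub below its rim, lid shut (0.06 rad); cup upright (0.1 rad) on the bench itself (value of joint each of cap1, cap2, cap3, cap4 below 0.002 m and angle between each of can1, can2, can3, can4, cup's own z axis and vertical below 0.1 rad and x of can1 in the frame of bay between -0.095 and 0.095 m and y of can1 in the frame of bay between -0.085 and 0.085 m and z of each of can1, can2, can3, can4 in the frame of bay below 0.006 m and linear speed of each of can1, can2, can3, can4, cup below 0.02 m/s and x of can2 in the frame of bay between -0.095 and 0.095 m and y of can2 in the frame of bay between -0.085 and 0.085 m and x of can3 in the frame of bay between -0.095 and 0.095 m and y of can3 in the frame of bay between -0.085 and 0.085 m and x of can4 in the frame of bay between -0.095 and 0.095 m and y of can4 in the frame of bay between -0.085 and 0.085 m and x of roller1 in the frame of tub between -0.089 and 0.089 m and y of roller1 in the frame of tub between -0.071 and 0.071 m and z of roller1 in the frame of tub between 0 and 0.07 m and x of roller2 in the frame of tub between -0.089 and 0.089 m and y of roller2 in the frame of tub between -0.071 and 0.071 m and z of roller2 in the frame of tub between 0 and 0.07 m and x of roller3 in the frame of tub between -0.089 and 0.089 m and y of roller3 in the frame of tub between -0.071 and 0.071 m and z of roller3 in the frame of tub between 0 and 0.07 m and x of roller4 in the frame of tub between -0.089 and 0.089 m and y of roller4 in the frame of tub between -0.071 and 0.071 m and z of roller4 in the frame of tub between 0 and 0.07 m and value of joint lid below 0.06 rad and height (world z) of cup below 0.004 m); the robot touches nothing.
It fails at once if the tape is pushed more than 50 mm from its place (distance of tape from where it was at the start of the episode above 0.05 m).
It fails at once if the driver is pushed more than 50 mm from its place (distance of driver from where it was at the start of the episode above 0.05 m).
It fails at once if the spanner is pushed more than 50 mm from its place (distance of spanner from where it was at the start of the episode above 0.05 m).
It fails at once if the filter is pushed more than 50 mm from its place (distance of filter from where it was at the start of the episode above 0.05 m).
Of can1, can2, can3, can4 only 2 to 4 are there at a start; the rules pass over those that are not, and their reading is None.
At some moment in a run one of can1, can2, can3, can4, cup may be knocked a few centimetres aside while the robot is not near it.
It also fails if it takes over 210 s, if anything falls off the work surface, if the arm or the gripper's body presses on something with over 40 N, if the wrist force passes 120 N, or if a joint passes its speed limit or range.

## Working session

There is one attempt and no reset: what is moved stays moved. The work goes in short steps, Python scripts to look and compute and a tool call to move; the robot and the scene stay as the last step left them, time stands still between calls to the robot, and variables do not carry over. Pictures are saved under pics/ and viewed, at most 14 in all, crops included, and the job is handed in when it is done.

Besides the shell and the picture viewer there is one more tool, called after "Request:" in YAML: its name, and indented under it one key for each argument. arm_command: Moves the arm, as the interface text tells. Its arguments: {"type":"object","properties":{"increments":{"type":"string"},"grip_force":{"type":"number"}},"required":["increments"]}

```bash
ls; mkdir -p pics; python3 - <<'E'
from plant import robot
import cv2
for n in ("scene","top"):
    cv2.imwrite(f"pics/{n}0.png",robot.read_camera(n)); m=robot.camera_model(n); print(n,m)
print(robot.read_state())
E
```

```text
pics
scene {'fx': 478.73761743288014, 'fy': 478.73761743288014, 'cx': 267.80579056750787, 'cy': 208.58109945467808, 'eye': array([ 0.98516584, -0.51702369,  0.87767765]), 'rotation': array([-2.27909351, -0.81066942,  0.32108798])}
top {'fx': 510.248434694086, 'fy': 510.248434694086, 'cx': 278.9508270523758, 'cy': 209.27741174829146, 'eye': array([0.31143463, 0.04265305, 1.16015011]), 'rotation': array([-1.94368827,  2.26121746, -0.25699826])}
{'t': 0.1, 'q': array([-1.23738468e+00,  1.31072917e-01,  1.48919320e+00, -1.79023634e-05,
        1.52299149e+00, -8.54192700e-02]), 'dq': array([-0.00081642, -0.00119798, -0.00199182,  0.00033872, -0.00078037,
        0.00032898]), 'joint_torque': array([ 1.24091392e-03, -5.61341965e+01, -4.93093729e+01,  7.70729897e-02,
        2.91472737e-02, -3.53544215e-05]), 'tool_pos': array([ 0.24386216, -0.54768236,  0.24268738]), 'orientation': array([-3.07134281e+00, -6.52758250e-01,  3.51145288e-04]), 'force': array([ 0.34823265, -0.27920923,  0.30889736]), 'wrist_torque': array([ 0.02863341, -0.028704  , -0.04189308]), 'gripper_force': 0.0, 'opening': 0.09310188814304352}
```

View pics/scene0.png

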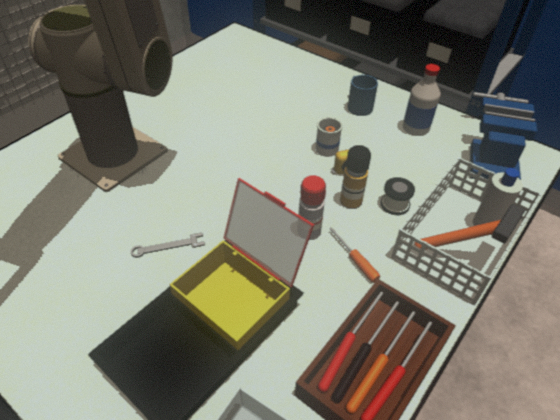

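View pics/top0.png

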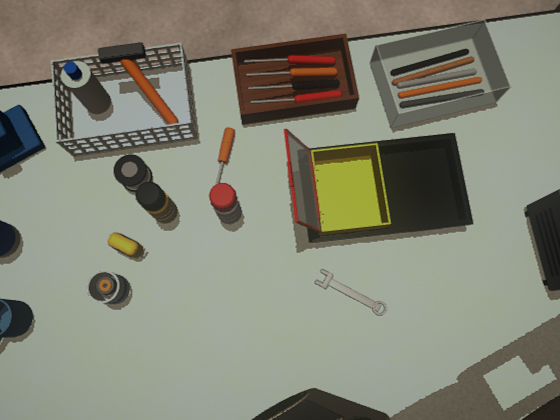

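```bash
cat > h.py <<'E'
import numpy as np, cv2
from plant import robot
from scipy.spatial.transform import Rotation as R
def ray(n,p):
    m=robot.camera_model(n); d=np.array([(p[0]-m["cx"])/m["fx"],(p[1]-m["cy"])/m["fy"],1.])
    d=R.from_rotvec(m["rotation"]).apply(d); return m["eye"],d/np.linalg.norm(d)
def onz(n,p,z):
    e,d=ray(n,p); return (e+d*(z-e[2])/d[2]).round(4)
def proj(n,X):
    m=robot.camera_model(n); c=R.from_rotvec(m["rotation"]).inv().apply(np.atleast_2d(X)-m["eye"])
    return np.c_[c[:,0]/c[:,2]*m["fx"]+m["cx"],c[:,1]/c[:,2]*m["fy"]+m["cy"]].round(1)
def tri(pt,ps):
    A=[];b=[]
    for n,p in(("top",pt),("scene",ps)):
        e,d=ray(n,p);P=np.eye(3)-np.outer(d,d);A.append(P);b.append(P@e)
    return np.linalg.lstsq(np.vstack(A),np.hstack(b),rcond=None)[0].round(4)
def snap(n,f=None,box=None,k=1):
    im=robot.read_camera(n)
    if box: im=im[box[1]:box[3],box[0]:box[2]]
    im=cv2.resize(im,None,fx=k,fy=k,interpolation=cv2.INTER_CUBIC)
    if f: cv2.imwrite("pics/"+f,im)
    return im
E
python3 - <<'E'
from h import *
a=cv2.imread("pics/top0.png")[145:325,80:260]; b=cv2.imread("pics/scene0.png")[60:240,290:430]
im=cv2.resize(np.hstack([a,b]),None,fx=2.5,fy=2.5,interpolation=cv2.INTER_CUBIC); cv2.imwrite("pics/c0.png",im)
print("can3",tri((224,196),(314,185)),"can4",tri((149,193),(358,154)),"cup",tri((104,287),(329,127)),"filter",tri((130,168),(400,189)))
print("tape",tri((125,243),(343,158)))
print("bay corners",onz("top",(455,134),.05),onz("top",(471,226),.05))
print("tub",[onz("top",p,.081) for p in((381,143),(390,227),(312,150),(320,232))])
print("lid top", tri((287,130),(238,183)),tri((300,224),(309,218)))
E
```

```text
can3 [0.5895 0.118  0.1506] can4 [0.6139 0.2646 0.1556] cup [0.4498 0.3975 0.0734] filter [0.7101 0.3249 0.0554]
tape [0.5378 0.3486 0.0464]
bay corners [ 0.6808 -0.4237  0.05  ] [ 0.4639 -0.4096  0.05  ]
tub [array([ 0.6745, -0.2422,  0.081 ]), array([ 0.4837, -0.2242,  0.081 ]), array([ 0.6814, -0.0869,  0.081 ]), array([ 0.4955, -0.0733,  0.081 ])]
lid top [ 0.6081 -0.0602  0.3243] [0.5701 0.0131 0.115 ]
```

View pics/c0.png

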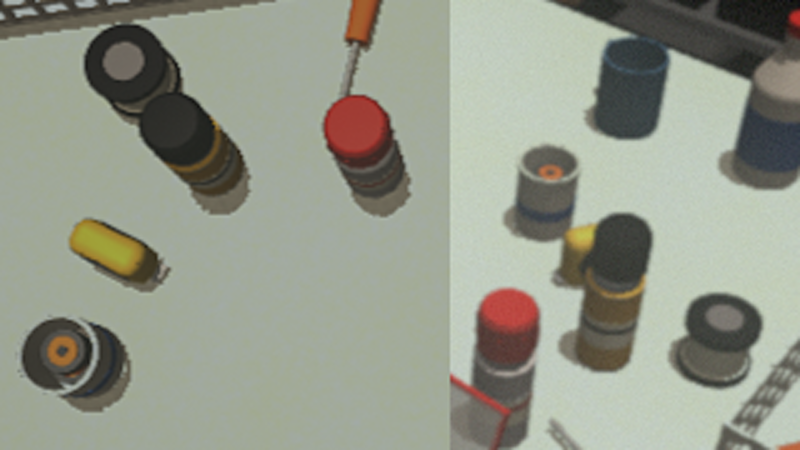

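```bash
cat >> h.py <<'E'
def C(x,y,yaw,P):  # crate frame -> world
    P=np.atleast_2d(np.array(P,float)); c,s=np.cos(yaw),np.sin(yaw)
    return np.c_[x+c*P[:,0]-s*P[:,1],y+s*P[:,0]+c*P[:,1],P[:,2]]
E
python3 - <<'E'
from h import *
x,y,yaw=0.575,-0.243,np.radians(-4)
for r,nm in((0,"top"),(1,"scene")):
    im=cv2.imread(f"pics/{nm}0.png")
    k=3; x0,y0,x1,y1=(275,115,485,250) if r==0 else (85,170,315,420)
    if r: k=2.2
    im=cv2.resize(im[y0:y1,x0:x1],None,fx=k,fy=k,interpolation=cv2.INTER_CUBIC)
    for P,c in(([[.1,-.175,.05],[-.1,-.175,.05],[-.1,.175,.05],[.1,.175,.05]],(255,0,255)),([[.089,.0165,.081],[-.089,.0165,.081],[-.089,.1585,.081],[.089,.1585,.081]],(0,0,255))):
        p=((proj(nm,C(x,y,yaw,P))-[x0,y0])*k).astype(int); cv2.polylines(im,[p],True,c,1)
    if r==0: A=im
    else: B=im
H=max(A.shape[0],B.shape[0]); 
print(A.shape,B.shape)
B=cv2.resize(B,None,fx=.33*800/506/.66,fy=.33*800/506/.66) if 0 else B
cv2.imwrite("pics/o1.png",A)
cv2.imwrite("pics/o2.png",B)
print("can3",tri((222.8,195.8),(313.2,183.2)),"can4",tri((151.2,197),(358.8,154)),"cup",tri((104.8,286.2),(329.2,126)))
for p,z in(((222.8,195.8),.162),((151.2,197),.162),((104.8,286.2),.085)):print(onz("top",p,z))
for p,z in(((313.2,183.2),.162),((358.8,154),.162),((329.2,126),.085)):print(onz("scene",p,z))
E
```

```text
(405, 630, 3) (550, 506, 3)
can3 [0.588  0.119  0.1549] can4 [0.6103 0.2657 0.1508] cup [0.451  0.3945 0.0789]
[0.5845 0.117  0.162 ]
[0.6037 0.2603 0.162 ]
[0.4489 0.3912 0.085 ]
[0.593  0.1146 0.162 ]
[0.6181 0.2579 0.162 ]
[0.4559 0.3893 0.085 ]
```

View pics/o1.png

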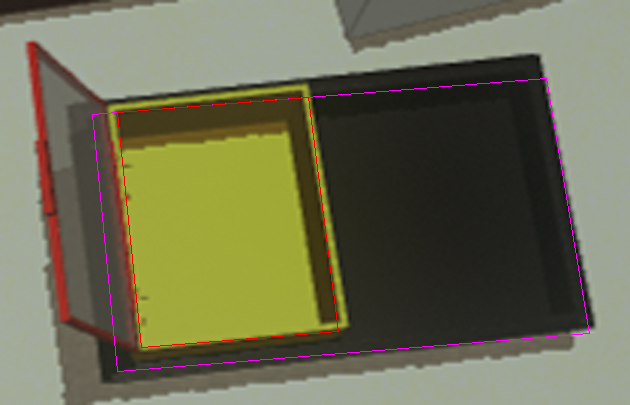

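```bash
python3 - <<'E'
from h import *
from scipy.optimize import least_squares
o=np.array([275,115])
crate=np.array([[540,55],[592,328],[103,382],[68,103]])/3+o
tub=np.array([[308,85],[346,325],[138,350],[108,105]])/3+o
PC=np.array([[.1,-.175,.05],[-.1,-.175,.05],[-.1,.175,.05],[.1,.175,.05]])
def f(v):
    x,y,yaw,ty=v; PT=np.array([[.093,ty-.075,.081],[-.093,ty-.075,.081],[-.093,ty+.075,.081],[.093,ty+.075,.081]])
    return np.r_[(proj("top",C(x,y,yaw,PC))-crate).ravel(),(proj("top",C(x,y,yaw,PT))-tub).ravel()]
r=least_squares(f,[.575,-.243,-.05,.0875],diff_step=1e-3); print(r.x,np.degrees(r.x[2]),r.fun.round(1))
x,y,yaw,ty=r.x
print("tub",C(x,y,yaw,[[0,ty,0]]),"bay",C(x,y,yaw,[[0,-.085,0]]))
im=cv2.imread("pics/scene0.png")
for P,c in((PC,(255,0,255)),([[.093,ty-.075,.081],[-.093,ty-.075,.081],[-.093,ty+.075,.081],[.093,ty+.075,.081]],(0,0,255))):
    cv2.polylines(im,[proj("scene",C(x,y,yaw,P)).astype(int)],True,c,1)
cv2.imwrite("pics/o3.png",cv2.resize(im[160:420,85:365],None,fx=2,fy=2))
E
```

```text
[ 0.58363249 -0.23788961 -0.01138742  0.08306152] -0.6524511098488703 [-4.2  1.  -2.2 -6.2  5.2 -2.6  3.3  5.  -1.9 -0.5  1.1  0.2  1.7  1.3
 -1.4  1.6]
tub [[ 0.58457832 -0.15483348  0.        ]] bay [[ 0.58266458 -0.3228841   0.        ]]
```

View pics/o3.png

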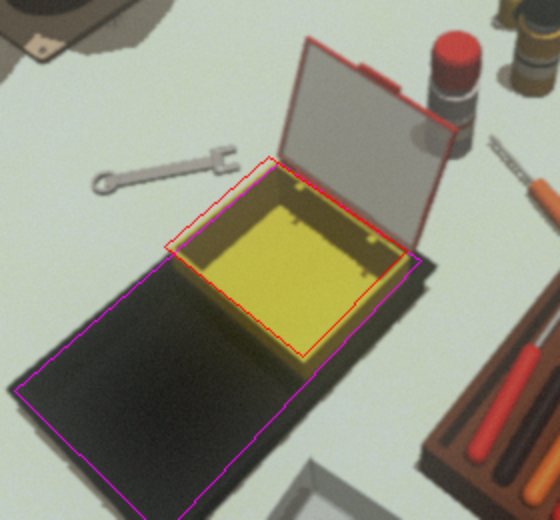

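```bash
python3 - <<'E'
from h import *
from scipy.optimize import least_squares
o=np.array([275,115])
crate=np.array([[540,55],[592,328],[103,382],[68,103]])/3+o
tub=np.array([[308,85],[346,325],[138,350],[108,105]])/3+o
sc=np.array([[435,265],[10,390]])/2+[85,160]
PC=np.array([[.1,-.175,.05],[-.1,-.175,.0],[-.1,.175,.0],[.1,.175,.0]])
PS=np.array([[.1,.175,.05],[-.1,-.175,.05]])
def f(v):
    x,y,yaw,ty=v; PT=np.array([[.093,ty-.075,.081],[-.093,ty-.075,.081],[-.093,ty+.075,.081],[.093,ty+.075,.081]])
    return np.r_[(proj("top",C(x,y,yaw,PC))-crate).ravel(),(proj("top",C(x,y,yaw,PT))-tub).ravel(),(proj("scene",C(x,y,yaw,PS))-sc).ravel()]
r=least_squares(f,[.575,-.243,-.05,.0875],diff_step=1e-3,loss="soft_l1"); print(r.x,np.degrees(r.x[2]),r.fun.round(1))
x,y,yaw,ty=r.x
print("tub",C(x,y,yaw,[[0,ty,0]]),"bay",C(x,y,yaw,[[0,-.085,0]]))
# table of cylinder residual: can3,can4,cup candidates
for nm,X in(("can3",(.589,.116,0)),("can4",(.611,.260,0)),("cup",(.4525,.3905,0))):print(nm,proj("top",X),proj("scene",X))
E
```

```text
[ 0.58356636 -0.24099443 -0.05193669  0.08605909] -2.9757534009853135 [-0.5  3.5 -9.9  1.3  2.9 -1.9  5.   8.7 -0.2 -0.9 -0.6  0.2 -0.4 -1.4
 -0.1 -1.3 -6.5  2.   0.9 -2.2]
tub [[ 0.58803398 -0.15505139  0.        ]] bay [[ 0.57915373 -0.32587982  0.        ]]
can3 [[230.5 211.3]] [[307.6 230.7]]
can4 [[168.1 211.3]] [[348.1 201.2]]
cup [[117.6 287.5]] [[325.7 149.6]]
```

Request:
arm_command:
  increments: "0 143 -193 0 0;0 143 -193 0 0;0 143 -193 0 0;0 143 -193 0 0;0 143 -193 0 0"

```text
t: 0.6
tool_pos: [0.2962, -0.3112, 0.243]
orientation: [-3.072, -0.653, 0.0]
force: [1.0, -0.0, -0.8]
opening: 0.093
gripper_force: 0.0
```

Request:
arm_command:
  increments: "0 143 -193 0 0;0 143 -193 0 0;0 143 -193 0 0;0 143 -193 0 0;0 143 -193 0 0"

```text
t: 1.1
tool_pos: [0.3482, -0.0768, 0.2435]
orientation: [-3.073, -0.654, -0.001]
force: [1.0, -0.2, 0.7]
opening: 0.0929
gripper_force: 0.0
```

Request:
arm_command:
  increments: "0 143 -193 0 0;0 143 -193 0 0;0 143 -193 0 0;0 143 -193 0 0;0 143 -193 0 0"

```text
t: 1.6
tool_pos: [0.4002, 0.1581, 0.2434]
orientation: [-3.072, -0.655, -0.0]
force: [0.8, -0.7, 0.6]
opening: 0.0932
gripper_force: 0.0
```

Request:
arm_command:
  increments: "0 143 -193 0 0;0 143 -193 0 0;0 143 -193 0 0;0 143 -193 0 0;0 143 -193 0 0"

```text
t: 2.1
tool_pos: [0.4523, 0.3924, 0.2428]
orientation: [3.073, 0.655, -0.001]
force: [0.5, -1.3, 0.9]
opening: 0.0934
gripper_force: 0.0
```

Request:
arm_command:
  increments: "0 0 0 0 -0.7;0 0 0 0 -0.7;0 0 0 0 -0.7;0 0 0 0 -0.7;0 0 0 0 -0.7"

```text
t: 2.6
tool_pos: [0.4523, 0.3897, 0.2429]
orientation: [2.658, 1.675, -0.002]
force: [-0.1, 0.5, 0.5]
opening: 0.093
gripper_force: 0.0
```

Request:
arm_command:
  increments: "0 0 0 0 -0.7;0 0 0 0 -0.7;0 0 0 0 -0.7;0 0 0 0 -0.7;0 0 0 0 -0.7"

```text
t: 3.1
tool_pos: [0.4524, 0.3896, 0.243]
orientation: [-1.922, -2.485, 0.002]
force: [0.2, -0.1, 0.6]
opening: 0.0926
gripper_force: 0.0
```

Request:
arm_command:
  increments: "0 0 0 50 0;0 0 0 100 0;0 0 0 150 0;0 0 0 185 0;0 0 0 185 0"
  grip_force: 8

```text
t: 3.6
tool_pos: [0.4481, 0.3864, 0.0516]
orientation: [-1.927, -2.476, 0.019]
force: [-0.6, -0.8, -0.5]
opening: 0.0931
gripper_force: 0.0
```

Request:
arm_command:
  increments: "1 0 0 0 0;1 0 0 0 0;1 0 0 0 0;1 0 0 0 0;1 0 0 0 0"
  grip_force: 8

```text
t: 4.1
tool_pos: [0.454, 0.3908, 0.0611]
orientation: [1.929, 2.478, 0.006]
force: [-0.7, 0.2, 6.5]
opening: 0.067
gripper_force: 8.0
```

```bash
python3 - <<'E'
from h import *
a=snap("top",None,(60,230,200,370),2.5); b=snap("scene",None,(260,60,400,200),2.5)
cv2.imwrite("pics/g1.png",np.hstack([a,b])); s=robot.read_state(); print(s["opening"],s["gripper_force"],s["tool_pos"])
E
```

```text
0.06705129677875458 8.006234597414732 [0.45401637 0.3907901  0.06103218]
```

View pics/g1.png

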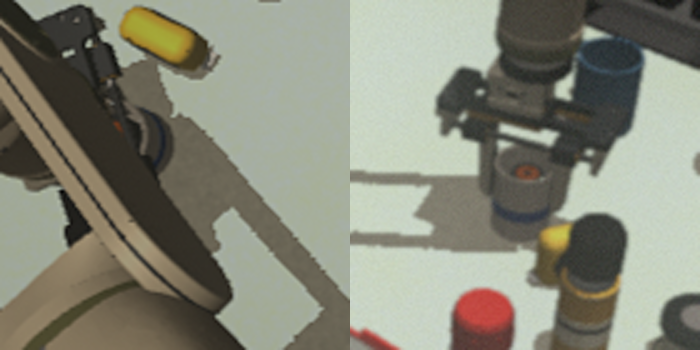

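Request:
arm_command:
  increments: "1 0 0 -20 0;1 0 0 -50 0;1 0 0 -80 0;1 0 0 -110 0;1 0 0 -135 0"
  grip_force: 10

```text
t: 4.7
tool_pos: [0.4529, 0.3899, 0.196]
orientation: [1.929, 2.479, 0.003]
force: [-0.1, 0.8, -1.7]
opening: 0.0669
gripper_force: 10.0
```

Request:
arm_command:
  increments: "1 0 0 -30 0;1 0 0 -60 0;1 0 0 -90 0;1 0 0 -120 0;1 0 0 -135 0"

```text
t: 5.2
tool_pos: [0.4532, 0.3902, 0.3325]
orientation: [1.929, 2.478, 0.007]
force: [0.6, 0.2, -0.8]
opening: 0.067
gripper_force: 10.0
```

Request:
arm_command:
  increments: "1 -20 -2 0 0;1 -55 -4 0 0;1 -95 -6 0 0;1 -135 -8 0 0;1 -172 -11 0 0"

```text
t: 5.7
tool_pos: [0.484, 0.2186, 0.3279]
orientation: [-1.929, -2.479, 0.001]
force: [0.5, -1.4, -0.8]
opening: 0.0674
gripper_force: 10.0
```

Request:
arm_command:
  increments: "1 -35 -2 0 0;1 -70 -4 0 0;1 -105 -6 0 0;1 -140 -8 0 0;1 -172 -11 0 0"

```text
t: 6.2
tool_pos: [0.5156, 0.0492, 0.328]
orientation: [-1.93, -2.478, 0.001]
force: [0.6, 0.9, -2.7]
opening: 0.0672
gripper_force: 10.0
```

Request:
arm_command:
  increments: "1 -35 -2 0 0;1 -70 -4 0 0;1 -105 -6 0 0;1 -140 -8 0 0;1 -172 -11 0 0"

```text
t: 6.7
tool_pos: [0.5471, -0.1202, 0.3279]
orientation: [-1.93, -2.478, 0.001]
force: [-0.3, 0.7, -2.1]
opening: 0.0672
gripper_force: 10.0
```

Request:
arm_command:
  increments: "1 -35 -2 0 0;1 -70 -4 0 0;1 -105 -6 0 0;1 -140 -8 0 0;1 -172 -11 0 0"

```text
t: 7.2
tool_pos: [0.5787, -0.2895, 0.3276]
orientation: [-1.929, -2.478, 0.0]
force: [-0.3, 0.4, -1.9]
opening: 0.0674
gripper_force: 10.0
```

Request:
arm_command:
  increments: "1 0 0 0 0.12;1 0 0 0 0.24;1 0 0 0 0.3;1 0 0 0 0.3;1 0 0 0 0.3"

```text
t: 7.7
tool_pos: [0.5787, -0.2879, 0.3281]
orientation: [-2.276, -2.165, 0.0]
force: [-0.0, 0.5, -2.2]
opening: 0.0669
gripper_force: 10.0
```

```bash
python3 - <<'E'
from h import *
cv2.imwrite("pics/g2.png",np.hstack([snap("top",None,(250,60,500,330),1.6),snap("scene",None,(60,120,310,390),1.6)])); s=robot.read_state(); print(s["opening"],s["gripper_force"],s["tool_pos"],s["orientation"],s["force"],s["t"])
E
```

```text
0.06696010041549064 9.999361457303166 [ 0.57880501 -0.2878582   0.32835394] [-2.27634862e+00 -2.16460515e+00  2.33579330e-04] [ 0.53911059 -0.01847571 -1.21458617] 7.8
```

View pics/g2.png

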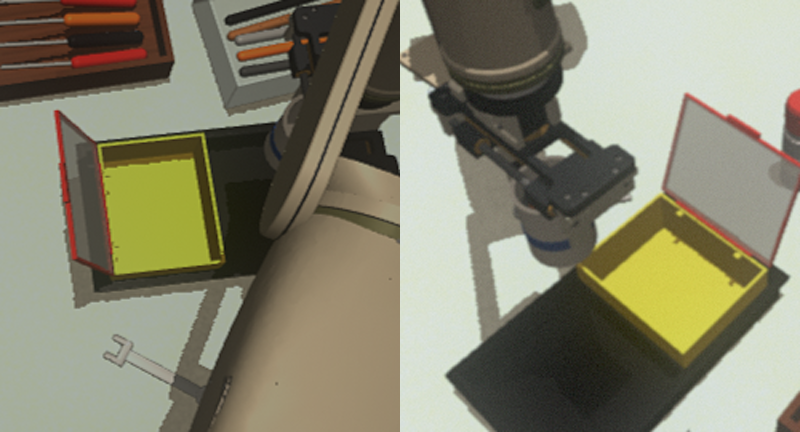

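Request:
arm_command:
  increments: "1 0 0 40 0;1 0 0 85 0;1 0 0 130 0;1 0 0 170 0;1 0 0 196 0"

```text
t: 8.3
tool_pos: [0.5771, -0.2868, 0.1285]
orientation: [-2.274, -2.162, 0.002]
force: [-0.4, 0.2, -2.9]
opening: 0.0666
gripper_force: 10.0
```

Request:
arm_command:
  increments: "1 0 0 0 0;1 10 0 0 0;1 21 0 0 0;1 30 0 -5 0;1 39 0 -9 0"

```text
t: 8.8
tool_pos: [0.582, -0.2486, 0.1442]
orientation: [2.275, 2.161, 0.001]
force: [0.1, -1.5, -2.0]
opening: 0.0671
gripper_force: 10.0
```

Request:
arm_command:
  increments: "1 10 0 -2 0;1 19 0 -2 0;1 29 0 0 0;1 38 0 3 0;1 38 0 3 0"

```text
t: 9.3
tool_pos: [0.5825, -0.2094, 0.1376]
orientation: [-2.276, -2.163, 0.0]
force: [0.2, 0.1, -1.0]
opening: 0.0665
gripper_force: 10.0
```

```bash
python3 - <<'E'
from h import *
cv2.imwrite("pics/g3.png",np.hstack([snap("top",None,(250,60,500,330),1.6),snap("scene",None,(60,120,310,390),1.6)])); s=robot.read_state(); print(s["opening"],s["gripper_force"],s["tool_pos"],s["orientation"],s["force"],s["t"])
E
```

```text
0.06656720344201066 9.99865198507905 [ 0.58249915 -0.21058022  0.1379469 ] [-2.27685733e+00 -2.16280110e+00  7.15601475e-04] [-0.15359483  0.57358014 -1.64304146] 9.4
```

View pics/g3.png

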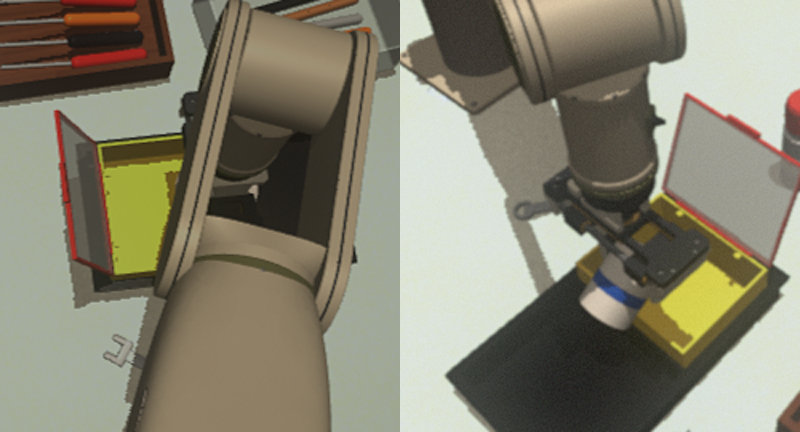

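Request:
arm_command:
  increments: "1 8 0 5 0;1 16 0 11 0;1 22 0 18 0;1 27 0 26 0;1 31 0 35 0"

```text
t: 9.9
tool_pos: [0.5845, -0.1794, 0.1029]
orientation: [-2.278, -2.163, -0.0]
force: [-0.6, 0.1, -0.3]
opening: 0.0641
gripper_force: 10.0
```

Request:
arm_command:
  increments: "1 2 0 10 0;1 2 0 20 0;1 2 0 20 0;1 2 0 20 0;1 2 0 20 0"

```text
t: 10.4
tool_pos: [0.5847, -0.1786, 0.0839]
orientation: [2.278, 2.162, -0.0]
force: [-0.0, 0.5, -0.7]
opening: 0.0643
gripper_force: 10.0
```

```bash
python3 - <<'E'
from h import *
cv2.imwrite("pics/g4.png",np.hstack([snap("top",None,(250,60,500,330),1.6),snap("scene",None,(100,180,300,380),2.1)[:420]])if 0 else snap("scene",None,(120,180,320,380),3)); s=robot.read_state(); print(s["opening"],s["gripper_force"],s["tool_pos"],s["orientation"],s["force"],s["t"])
E
```

```text
0.0637922208842485 9.999600580122205 [ 0.58482335 -0.17862972  0.08409069] [2.27833808e+00 2.16194372e+00 2.11043548e-04] [-0.5038707  -0.50578682 -0.78258473] 10.45
```

View pics/g4.png

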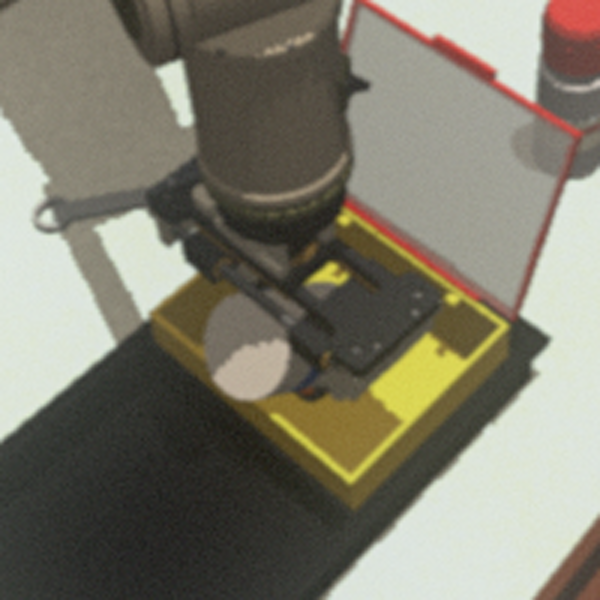

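Request:
arm_command:
  increments: "1 5 0 -20 0;1 10 0 -40 0;1 10 0 -60 0;1 10 0 -90 0;1 10 0 -120 0"

```text
t: 10.95
tool_pos: [0.5849, -0.1682, 0.2048]
orientation: [-2.279, -2.163, 0.0]
force: [1.1, -0.2, -0.8]
opening: 0.0646
gripper_force: 10.0
```

Request:
arm_command:
  increments: "1 0 0 0 0;1 10 0 0 0;1 -5 0 0 0;1 0 0 0 0;1 0 0 0 0"

```text
t: 11.45
tool_pos: [0.5844, -0.1675, 0.2021]
orientation: [-2.277, -2.161, 0.001]
force: [0.1, -0.3, -0.9]
opening: 0.0647
gripper_force: 10.0
```

```bash
python3 - <<'E'
from h import *
cv2.imwrite("pics/g5.png",snap("scene",None,(120,130,320,330),3)); s=robot.read_state(); print(s["opening"],s["gripper_force"],s["tool_pos"],s["orientation"],s["force"],s["t"])
E
```

```text
0.06414231249622837 9.999713279830758 [ 0.58454801 -0.16757584  0.20234012] [-2.27704032e+00 -2.16155438e+00  1.12446483e-03] [ 0.41395255  0.71741754 -0.91108025] 11.5
```

View pics/g5.png

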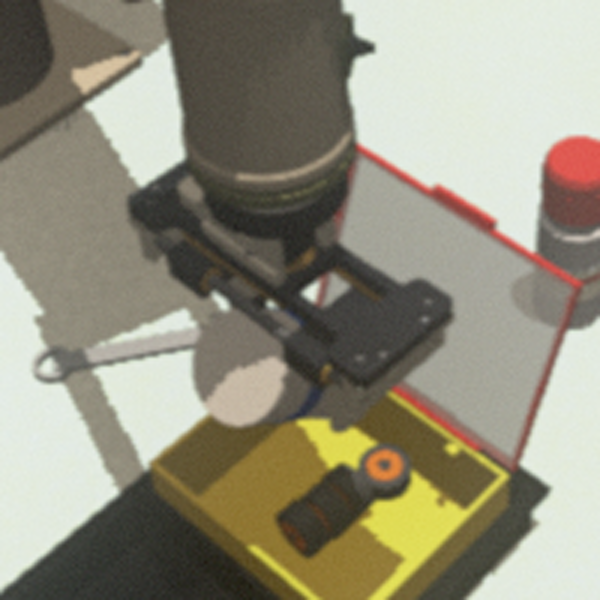

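Request:
arm_command:
  increments: "1 0 0 25 0;1 0 0 50 0;1 0 0 75 0;1 0 0 81 0;1 0 0 81 0"

```text
t: 12.0
tool_pos: [0.5841, -0.1676, 0.1211]
orientation: [-2.276, -2.161, 0.002]
force: [0.5, -0.4, 0.1]
opening: 0.0647
gripper_force: 10.0
```

Request:
arm_command:
  increments: "1 -15 0 0 0;1 -30 0 0 0;1 -45 0 0 0;1 -58 0 0 0;1 -68 0 0 0"

```text
t: 12.5
tool_pos: [0.5815, -0.2381, 0.1232]
orientation: [2.279, 2.161, 0.0]
force: [-0.2, 0.5, -0.9]
opening: 0.0645
gripper_force: 10.0
```

Request:
arm_command:
  increments: "1 -10 0 0 0;1 -20 0 0 0;1 -30 0 0 0;1 -44 0 0 0;1 -44 0 0 0"

```text
t: 13.0
tool_pos: [0.5791, -0.2819, 0.1227]
orientation: [2.279, 2.161, -0.001]
force: [-0.1, 0.3, 0.5]
opening: 0.0642
gripper_force: 10.0
```

```bash
python3 - <<'E'
from h import *
cv2.imwrite("pics/g6.png",snap("scene",None,(60,180,280,400),2.7)); s=robot.read_state(); print(s["opening"],s["gripper_force"],s["tool_pos"],s["orientation"],s["force"],s["t"])
E
```

```text
0.06383907896635635 9.999628125915478 [ 0.57915698 -0.28094299  0.12258241] [ 2.27966854e+00  2.16159895e+00 -9.65041814e-06] [-0.27280727  0.9825433  -1.31165158] 13.05
```

View pics/g6.png

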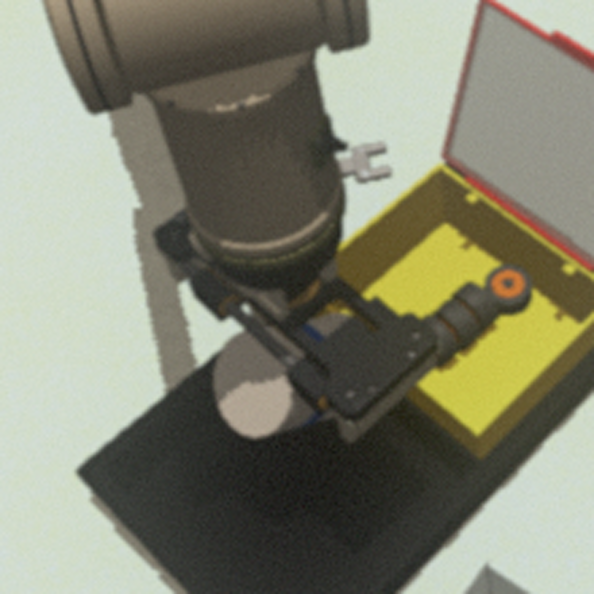

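Request:
arm_command:
  increments: "1 0 0 -40 0;1 40 0 -40 0;1 80 0 -40 0;1 105 0 -35 0;1 105 0 6 0"

```text
t: 13.55
tool_pos: [0.5893, -0.1727, 0.1226]
orientation: [2.268, 2.161, 0.009]
force: [1.6, -0.7, -1.6]
opening: 0.0646
gripper_force: 10.0
```

Request:
arm_command:
  increments: "1 0 0 0 0;1 -20 0 0 0;1 -35 0 0 0;1 -45 0 0 0;1 -55 0 0 0"

```text
t: 14.05
tool_pos: [0.5822, -0.2313, 0.1177]
orientation: [2.279, 2.161, 0.001]
force: [0.1, 0.3, 0.4]
opening: 0.0641
gripper_force: 10.0
```

Request:
arm_command:
  increments: "1 -8 0 0 0;1 -16 0 1 0;1 -24 0 2 0;1 -32 0 3 0;1 -50 0 4 0"

```text
t: 14.55
tool_pos: [0.5793, -0.2799, 0.1123]
orientation: [-2.276, -2.164, -0.0]
force: [0.1, 0.4, -1.2]
opening: 0.0644
gripper_force: 10.0
```

```bash
python3 - <<'E'
from h import *
im=snap("scene","g7.png",(100,230,240,370),2)
s=robot.read_state(); print(s["opening"],s["gripper_force"],s["tool_pos"],s["orientation"],s["force"],s["t"])
E
```

```text
0.06439031035293129 9.999827116989763 [ 0.57864596 -0.28345204  0.11226803] [ 2.27826972e+00  2.16195585e+00 -2.16328823e-03] [-1.74272917 -1.84687126 -0.91920621] 14.6
```

View pics/g7.png

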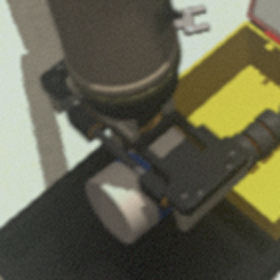

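Request:
arm_command:
  increments: "1 0 0 20 0;1 0 0 40 0;1 0 0 58 0;1 0 0 72 0;1 0 0 72 0"

```text
t: 15.1
tool_pos: [0.5775, -0.2792, 0.0376]
orientation: [-2.275, -2.16, 0.002]
force: [0.3, 0.4, -1.3]
opening: 0.0645
gripper_force: 10.0
```

Request:
arm_command:
  increments: "1 0 0 -29 0;1 -25 0 -29 0;1 -50 0 -29 0;1 -64 0 -29 0;1 -64 0 -29 0"

```text
t: 15.6
tool_pos: [0.5759, -0.3458, 0.0702]
orientation: [2.28, 2.16, -0.0]
force: [0.7, -0.1, -0.7]
opening: 0.0641
gripper_force: 10.0
```

Request:
arm_command:
  increments: "1 -10 0 -2 0;1 -13 0 -11 0;1 -18 0 -20 0;1 -25 0 -27 0;1 -32 0 -34 0"

```text
t: 16.1
tool_pos: [0.5748, -0.3765, 0.1051]
orientation: [2.277, 2.163, 0.0]
force: [0.2, -0.8, -0.6]
opening: 0.0644
gripper_force: 10.0
```

Request:
arm_command:
  increments: "1 -8 0 -5 0;1 -18 0 -8 0;1 -28 0 -10 0;1 -37 0 -10 0;1 -42 0 -9 0"

```text
t: 16.6
tool_pos: [0.5718, -0.419, 0.1124]
orientation: [-2.279, -2.162, 0.0]
force: [0.9, -0.5, -0.5]
opening: 0.0643
gripper_force: 10.0
```

Request:
arm_command:
  increments: "1 0 0 -25 0;1 30 0 -25 0;1 60 0 -25 0;1 90 0 -25 0;1 100 0 -25 0"

```text
t: 17.1
tool_pos: [0.5774, -0.3152, 0.137]
orientation: [-2.275, -2.164, -0.001]
force: [0.6, -0.8, -0.1]
opening: 0.0642
gripper_force: 10.0
```

```bash
python3 - <<'E'
from h import *
im=snap("scene","g8.png",(90,210,250,370),3)
s=robot.read_state(); print(s["opening"],s["gripper_force"],s["tool_pos"],s["orientation"],s["force"],s["t"])
E
```

```text
0.0641224702491989 10.000096630101325 [ 0.57757058 -0.31496192  0.13708615] [-2.27465038e+00 -2.16446931e+00 -7.47551151e-04] [ 0.85582968  0.30046087 -1.04165123] 17.15
```

View pics/g8.png

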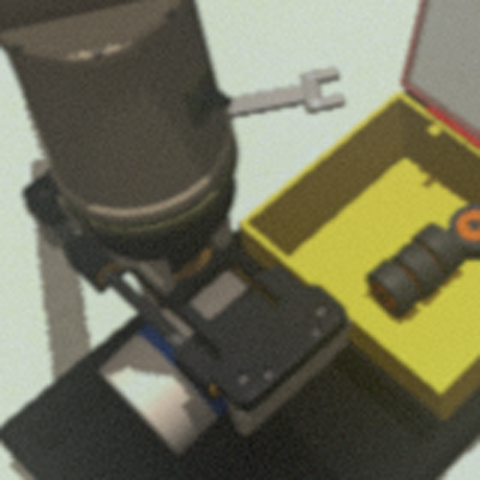

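```bash
python3 - <<'E'
from h import *
P=np.array([.5776,-.315,.131])
def atx(p,x):
    e,d=ray("scene",p); return (e+d*(x-e[0])/d[0])
b=atx((138.3,347),.5776); print("bottom rel P",(b-P).round(4))
im=cv2.imread("pics/g8.png"); im=cv2.resize(im,None,fx=1/3,fy=1/3,interpolation=cv2.INTER_AREA).astype(int)
m=(im[...,0]-im[...,2]>40); ys,xs=np.nonzero(m); print(len(xs)); print(sorted(zip(xs+90,ys+210)))
E
```

```text
bottom rel P [ 0.     -0.0493 -0.0003]
3
[(np.int64(144), np.int64(325)), (np.int64(144), np.int64(326)), (np.int64(145), np.int64(326))]
```

Request:
arm_command:
  increments: "1 -20 0 20 0;1 -38 0 40 0;1 -38 0 58 0;1 -38 0 65 0;1 -38 0 65 0"

```text
t: 17.65
tool_pos: [0.5743, -0.3552, 0.0707]
orientation: [-2.276, -2.161, 0.001]
force: [0.3, -0.2, -0.5]
opening: 0.0638
gripper_force: 10.0
```

Request:
arm_command:
  increments: "1 -8 0 0 0;1 -15 0 -2 0;1 -17 0 -6 0;1 -19 0 -10 0;1 -22 0 -14 0"

```text
t: 18.15
tool_pos: [0.5745, -0.3782, 0.0877]
orientation: [2.278, 2.162, 0.0]
force: [-0.1, 0.6, -0.9]
opening: 0.0644
gripper_force: 10.0
```

Request:
arm_command:
  increments: "1 -3 0 -3 0;1 -9 0 -9 0;1 -16 0 -14 0;1 -24 0 -17 0;1 -33 0 -19 0"

```text
t: 18.65
tool_pos: [0.5726, -0.4118, 0.1062]
orientation: [2.278, 2.162, 0.0]
force: [-0.0, -0.1, -0.4]
opening: 0.0643
gripper_force: 10.0
```

Request:
arm_command:
  increments: "1 -8 0 -1 0;1 -12 0 -1 0;1 -12 0 -1 0;1 10 0 -50 0;1 50 0 -50 0"

```text
t: 19.15
tool_pos: [0.5766, -0.3641, 0.1609]
orientation: [2.276, 2.154, 0.001]
force: [1.8, -0.3, 1.0]
opening: 0.0642
gripper_force: 10.0
```

```bash
python3 - <<'E'
from h import *
im=snap("scene","g9.png",(90,200,250,360),1).astype(int)
s=robot.read_state(); print(s["opening"],s["tool_pos"],s["force"],s["t"])
m=(im[...,0]-im[...,2]>25); ys,xs=np.nonzero(m); print(len(xs),sorted(zip((xs+90).tolist(),(ys+200).tolist())))
g=im.mean(2).astype(int); P=s["tool_pos"]-[0,0,.006]; print("P px",proj("scene",P))
for p in [(0,0)]:
  for phi in(0,20,40,60,80):
    f=np.radians(phi);u=np.array([0,np.sin(f),np.cos(f)]);n=np.array([0,np.cos(f),-np.sin(f)])
    ax=P-.008*n
    print(phi,"bottom",proj("scene",ax-.049*u),"band",proj("scene",ax-.028*u), "frontlow", proj("scene",ax-.049*u+np.array([.033,0,0])))
E
```

```text
0.06411852133212118 [ 0.57779728 -0.35577771  0.15946024] [ 5.34250234  0.54911451 -1.76146879] 19.2
0 []
P px [[139.6 336.9]]
0 bottom [[141.7 354. ]] band [[139.3 348.3]] frontlow [[154.6 365.6]]
20 bottom [[133.6 359.4]] band [[134.5 351. ]] frontlow [[146.6 371.3]]
40 bottom [[126.  362.4]] band [[130.3 352. ]] frontlow [[139.1 374.5]]
60 bottom [[119.7 362.3]] band [[127.1 351.3]] frontlow [[133.  374.7]]
80 bottom [[115.7 359.1]] band [[125.4 348.7]] frontlow [[129.1 371.7]]
```

```bash
cat >> h.py <<'E'
def cupfit(box=None,save=None):
    im=robot.read_camera("scene"); 
    if save: cv2.imwrite("pics/"+save,im)
    s=robot.read_state(); P=s["tool_pos"]-[0,0,.006]
    g=cv2.GaussianBlur(im,(3,3),0).astype(int); mx=g.max(2); mn=g.min(2)
    bay=np.zeros(im.shape[:2],np.uint8)
    q=proj("scene",C(.5837,-.241,-.052,[[-.097,-.172,.04],[.097,-.172,.04],[.097,.0,.04],[-.097,.0,.04]])).astype(int); cv2.fillPoly(bay,[q],1)
    br=(mn>115)&(bay>0); dk=(mx<75)&(bay>0); res=[]
    a=np.linspace(0,2*np.pi,40)
    for phi in range(-20,150,5):
      for L in(.045,.05,.055):
        f=np.radians(phi);u=np.array([0,np.sin(f),np.cos(f)]);n=np.array([0,np.cos(f),-np.sin(f)]);X=np.array([1.,0,0])
        ax=P-.008*n
        pts=np.vstack([ax+h*u+.033*(np.cos(a)[:,None]*X+np.sin(a)[:,None]*n) for h in(-L,.085-L)])
        m=np.zeros_like(bay); cv2.fillConvexPoly(m,cv2.convexHull(proj("scene",pts).astype(np.int32)),1); m=m>0
        res.append(((br&m).sum()-.5*(br&~m).sum()-.3*(dk&m).sum(),phi,L,(br&m).sum(),(dk&m).sum()))
    res.sort(reverse=True); ys,xs=np.nonzero(br); print("bright",br.sum(),xs.min() if len(xs) else 0,xs.max() if len(xs) else 0,ys.min() if len(ys) else 0,ys.max() if len(ys) else 0)
    for r in res[:6]: print([round(float(v),3) for v in r])
    print(s["t"],s["tool_pos"].round(4),s["force"].round(1))
E
python3 - <<'E'
from h import *
cupfit(save="g9.png")
E
```

```text
bright 177 111 128 340 358
[-188.7, 80.0, 0.05, 177.0, 1219.0]
[-192.0, 85.0, 0.05, 177.0, 1230.0]
[-195.6, 80.0, 0.055, 177.0, 1242.0]
[-197.1, 75.0, 0.05, 177.0, 1247.0]
[-199.8, 75.0, 0.045, 177.0, 1256.0]
[-203.4, 85.0, 0.055, 177.0, 1268.0]
19.25 [ 0.5769 -0.3571  0.1577] [-0.4 -0.5 -2.1]
```

Request:
arm_command:
  increments: "1 25 0 5 0;1 50 0 10 0;1 75 0 20 0;1 97 0 31 0;1 97 0 31 0"

```text
t: 19.75
tool_pos: [0.5789, -0.2605, 0.1217]
orientation: [-2.272, -2.163, 0.001]
force: [-1.3, -0.4, -0.5]
opening: 0.0644
gripper_force: 10.0
```

Request:
arm_command:
  increments: "1 -1 0 20 0;1 -3 0 26 0;1 -5 0 32 0;1 -5 0 39 0;1 -5 0 46 0"

```text
t: 20.25
tool_pos: [0.58, -0.2697, 0.0786]
orientation: [2.279, 2.162, 0.0]
force: [-0.2, -0.2, -1.8]
opening: 0.0645
gripper_force: 10.0
```

```bash
python3 - <<'E'
from h import *
cupfit(save="g10.png")
E
```

```text
bright 147 162 178 327 344
[-50.1, 100.0, 0.045, 147.0, 657.0]
[-50.7, 105.0, 0.045, 147.0, 659.0]
[-53.4, 95.0, 0.045, 147.0, 668.0]
[-54.3, 110.0, 0.045, 147.0, 671.0]
[-54.3, 100.0, 0.05, 147.0, 671.0]
[-55.5, 115.0, 0.045, 147.0, 675.0]
20.3 [ 0.5793 -0.2691  0.077 ] [-0.6  1.5 -2.5]
```

```bash
python3 - <<'E'
from h import *
for nm,P,c in(("g9",np.array([.5769,-.3571,.1517]),(119,349)),("g10",np.array([.5793,-.2691,.071]),(170,335))):
    print(nm,c,"Ppx",proj("scene",P))
    for phi in(0,20,40,60,80,100):
        f=np.radians(phi);u=np.array([0,np.sin(f),np.cos(f)]);n=np.array([0,np.cos(f),-np.sin(f)])
        ax=P-.008*n; print(phi,[proj("scene",ax-h*u-k*n)[0].tolist() for h,k in((.05,0),(.04,.033),(.04,-.033),(-.035,0))])
im=cv2.imread("pics/g10.png").astype(int); 
b=(im[...,0]-im[...,2]>20); b[:, :120]=0; b[:300]=0;b[390:]=0;b[:,220:]=0; ys,xs=np.nonzero(b); print("blue",len(xs),xs.mean() if len(xs) else 0,ys.mean() if len(ys) else 0)
cv2.imwrite("pics/g10c.png",cv2.resize(cv2.imread("pics/g10.png")[270:400,100:260],None,fx=3.5,fy=3.5,interpolation=cv2.INTER_CUBIC))
E
```

```text
g9 (119, 349) Ppx [[138.9 337.7]]
0 [[141.1, 355.0], [124.7, 366.6], [154.5, 338.5], [130.6, 330.6]]
20 [[132.8, 360.6], [117.0, 367.3], [148.5, 346.5], [136.6, 325.0]]
40 [[125.1, 363.6], [111.8, 364.4], [141.3, 353.5], [142.7, 321.0]]
60 [[118.6, 363.6], [109.7, 357.9], [133.7, 358.8], [148.3, 319.2]]
80 [[114.5, 360.4], [111.4, 348.6], [126.4, 361.8], [152.5, 319.6]]
100 [[113.3, 354.2], [116.6, 337.8], [120.3, 361.9], [155.0, 322.1]]
g10 (170, 335) Ppx [[184.7 325.8]]
0 [[185.0, 341.5], [171.7, 351.5], [196.5, 327.1], [179.0, 319.2]]
20 [[178.4, 346.3], [165.9, 351.8], [191.4, 334.1], [183.9, 314.3]]
40 [[172.2, 348.8], [162.2, 348.9], [185.3, 340.2], [188.8, 310.9]]
60 [[167.4, 348.5], [161.2, 342.9], [179.1, 344.7], [193.2, 309.4]]
80 [[164.6, 345.4], [163.2, 334.7], [173.4, 347.1], [196.4, 309.9]]
100 [[164.2, 339.8], [168.0, 325.1], [168.8, 347.0], [198.1, 312.2]]
blue 34 175.97058823529412 316.1764705882353
```

View pics/g10c.png

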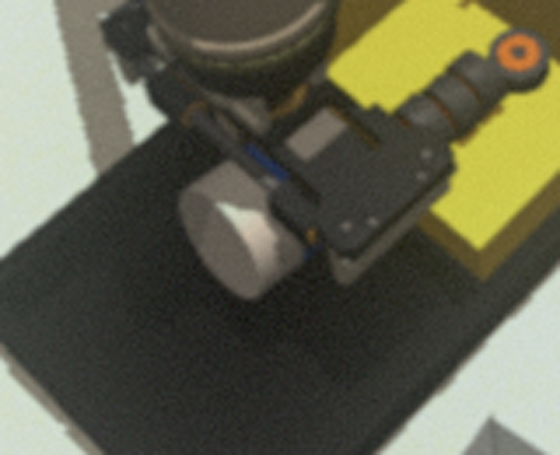

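Request:
arm_command:
  increments: "1 0 0 -40 0;1 5 0 -60 0;1 17 0 -60 0;1 17 0 -45 0;1 17 0 -40 0"

```text
t: 20.8
tool_pos: [0.579, -0.2507, 0.1147]
orientation: [-2.274, -2.161, 0.002]
force: [-0.7, -0.3, -1.3]
opening: 0.0642
gripper_force: 10.0
```

Request:
arm_command:
  increments: "1 -2 0 3 0;1 -6 0 7 0;1 -10 0 13 0;1 -13 0 19 0;1 -14 0 25 0"

```text
t: 21.3
tool_pos: [0.5801, -0.2671, 0.0934]
orientation: [2.279, 2.161, -0.0]
force: [0.8, -1.8, 1.3]
opening: 0.0644
gripper_force: 10.0
```

Request:
arm_command:
  increments: "1 0 0 5 0;1 0 0 10 0;1 1 0 15 0;1 2 0 19 0;1 3 0 22 0"

```text
t: 21.8
tool_pos: [0.5802, -0.263, 0.0714]
orientation: [2.278, 2.163, -0.0]
force: [-0.5, -3.5, 2.5]
opening: 0.0645
gripper_force: 10.0
```

```bash
python3 - <<'E'
from h import *
cupfit(save="g11.png")
P=robot.read_state()["tool_pos"]-[0,0,.006]; print(proj("scene",P))
for phi in(0,20,40,60,80,100):
        f=np.radians(phi);u=np.array([0,np.sin(f),np.cos(f)]);n=np.array([0,np.cos(f),-np.sin(f)])
        ax=P-.008*n; print(phi,[proj("scene",ax-h*u-k*n)[0].tolist() for h,k in((.05,0),(.04,.033))],"band",proj("scene",ax-.028*u)[0])
im=cv2.imread("pics/g11.png").astype(int); 
b=(im[...,0]-im[...,2]>20); b[:, :120]=0; b[:300]=0;b[390:]=0;b[:,220:]=0; ys,xs=np.nonzero(b); print("blue",len(xs),sorted(zip(xs.tolist(),ys.tolist())))
E
```

```text
bright 236 160 179 334 356
[31.1, 50.0, 0.05, 236.0, 683.0]
[29.9, 40.0, 0.05, 236.0, 687.0]
[24.2, 65.0, 0.055, 235.0, 701.0]
[24.2, 45.0, 0.05, 236.0, 706.0]
[20.9, 60.0, 0.055, 236.0, 717.0]
[20.9, 35.0, 0.05, 236.0, 717.0]
21.85 [ 0.5801 -0.2628  0.0709] [ 0.7 -3.9  0.3]
[[187.8 325.3]]
0 [[188.1, 340.9], [174.9, 350.8]] band [186.6 335.5]
20 [[181.5, 345.7], [169.3, 351.1]] band [182.9 337.7]
40 [[175.5, 348.1], [165.7, 348.2]] band [179.7 338.5]
60 [[170.8, 347.8], [164.7, 342.3]] band [177.4 337.7]
80 [[168.0, 344.7], [166.7, 334.1]] band [176.3 335.4]
100 [[167.6, 339.1], [171.4, 324.6]] band [176.7 331.7]
blue 175 [(163, 331), (164, 328), (164, 329), (164, 330), (164, 331), (164, 332), (164, 333), (165, 329), (165, 330), (165, 331), (165, 332), (165, 333), (165, 334), (165, 335), (165, 336), (166, 331), (166, 332), (166, 333), (166, 334), (166, 335), (166, 336), (166, 337), (166, 338), (167, 332), (167, 333), (167, 334), (167, 335), (167, 336), (167, 337), (167, 338), (167, 339), (168, 333), (168, 334), (168, 335), (168, 336), (168, 337), (168, 338), (168, 339), (168, 340), 
[... 931 characters left out ...]
40), (180, 341), (180, 342), (180, 343), (180, 344), (180, 345), (180, 346), (181, 341), (181, 342), (181, 343), (181, 344), (181, 345), (182, 341), (182, 342), (182, 343), (182, 344), (182, 345), (183, 341), (183, 342), (183, 343), (183, 344), (183, 345), (184, 342), (184, 343), (184, 344), (184, 345), (185, 342), (185, 343), (185, 344), (185, 345), (185, 346), (186, 342), (186, 343), (186, 344), (186, 345), (187, 342), (187, 343), (187, 344), (187, 345), (188, 342), (188, 343), (188, 344), (188, 345), (189, 342), (189, 343), (189, 344), (189, 345), (190, 342), (190, 343), (190, 344), (190, 345), (191, 342), (191, 343), (191, 344), (192, 342), (193, 341), (193, 342), (193, 343), (195, 341)]
```

```bash
cat >> h.py <<'E'
def bandfit(save=None,im=None,P=None,box=(100,280,240,400)):
    if im is None: im=robot.read_camera("scene")
    if save: cv2.imwrite("pics/"+save,im)
    if P is None: P=robot.read_state()["tool_pos"]-[0,0,.006]
    d=im.astype(int); b=(d[...,0]-d[...,2]>20); m=np.zeros_like(b); m[box[1]:box[3],box[0]:box[2]]=1; b&=m
    eye=robot.camera_model("scene")["eye"]; a=np.linspace(0,2*np.pi,90); X=np.array([1.,0,0]); res=[]
    for phi in range(-20,130,5):
        f=np.radians(phi);u=np.array([0,np.sin(f),np.cos(f)]);n=np.array([0,np.cos(f),-np.sin(f)])
        for dl in(-.012,-.008,-.004,0,.004):
          for hb in np.arange(-.045,.01,.003):
            nr=np.cos(a)[:,None]*X+np.sin(a)[:,None]*n; c=P+dl*n+hb*u; vis=((eye-(c+.033*nr))*nr).sum(1)>0
            q=np.zeros(b.shape,np.uint8)
            for h in np.linspace(-.006,.006,5):
                p=proj("scene",c+h*u+.033*nr)[vis].round().astype(int)
                ok=(p[:,0]>=0)&(p[:,0]<560)&(p[:,1]>=0)&(p[:,1]<420); q[p[ok,1],p[ok,0]]=1
            q=cv2.dilate(q,np.ones((2,2),np.uint8))>0
            i=(q&b).sum(); res.append((i/(b.sum()+.3*(q&~b).sum()),phi,dl,hb))
    res.sort(reverse=True); print("blue",b.sum()); [print(np.round(r,3)) for r in res[:5]]
E
python3 - <<'E'
from h import *
bandfit(im=cv2.imread("pics/g11.png"),P=np.array([.5801,-.2628,.0649]))
E
```

```text
Traceback (most recent call last):
  File "h.py", line 58, in bandfit
    p=proj("scene",c+h*u+.033*nr)[vis].round().astype(int)
      ~~~~^^^^^^^^^^^^^^^^^^^^^^^
  File "h.py", line 10, in proj
    m=robot.camera_model(n); c=R.from_rotvec(m["rotation"]).inv().apply(np.atleast_2d(X)-m["eye"])
ValueError: time passes only in moves, steps and waits
```

```bash
python3 - <<'E'
s=open("h.py").read().replace('robot.camera_model(','cm(').replace("def ray","import functools\n@functools.lru_cache(None)\ndef cm(n): return robot.camera_model(n)\ndef ray",1)
open("h.py","w").write(s)
E
python3 - <<'E'
from h import *
bandfit(im=cv2.imread("pics/g11.png"),P=np.array([.5801,-.2628,.0649]))
E
```

```text
blue 175
[ 8.05e-01  3.00e+01 -1.20e-02 -9.00e-03]
[ 8.04e-01  4.00e+01 -1.20e-02 -1.50e-02]
[ 8.03e-01  3.50e+01 -1.20e-02 -1.20e-02]
[ 7.95e-01  2.50e+01 -1.20e-02 -6.00e-03]
[ 7.87e-01  4.50e+01 -1.20e-02 -1.50e-02]
```

Request:
arm_command:
  increments: "1 2 0 1 0;1 5 0 2 0;1 8 0 3 0;1 10 0 4 0;1 11 0 5 0"

```text
t: 22.35
tool_pos: [0.5809, -0.2528, 0.0673]
orientation: [2.277, 2.162, -0.001]
force: [-1.9, -5.7, 2.6]
opening: 0.0639
gripper_force: 10.0
```

```bash
python3 - <<'E'
from h import *
bandfit(save="g12.png"); s=robot.read_state(); print(s["tool_pos"],s["force"],s["opening"],s["t"])
E
```

```text
blue 173
[ 7.21e-01  5.00e+01 -1.20e-02 -2.70e-02]
[ 7.11e-01  5.50e+01 -1.20e-02 -3.00e-02]
[ 7.04e-01  4.00e+01 -1.20e-02 -2.40e-02]
[ 6.99e-01  4.50e+01 -1.20e-02 -2.70e-02]
[ 6.92e-01  5.00e+01 -1.20e-02 -3.00e-02]
[ 0.58091523 -0.25265559  0.06707268] [-0.99224866 -6.99218956  2.71288328] 0.06391446237459808 22.4
```

```bash
cat > f.py <<'E'
from h import *
from scipy.optimize import differential_evolution
def fit(im,P,box=(100,280,240,400),rng=((-20,130),(-.02,.02),(-.05,.01),(.006,.012))):
    d=cv2.GaussianBlur(im,(3,3),0).astype(int); b=(d[...,0]-d[...,2]>15); m=np.zeros_like(b); m[box[1]:box[3],box[0]:box[2]]=1; b&=m
    eye=cm("scene")["eye"]; a=np.linspace(0,2*np.pi,120); X=np.array([1.,0,0])
    def cost(v):
        f=np.radians(v[0]);u=np.array([0,np.sin(f),np.cos(f)]);n=np.array([0,np.cos(f),-np.sin(f)])
        nr=np.cos(a)[:,None]*X+np.sin(a)[:,None]*n; c=P+v[1]*n+v[2]*u; vis=((eye-(c+.033*nr))*nr).sum(1)>0
        hs=np.linspace(-v[3],v[3],11); pts=np.vstack([(c+h*u+.033*nr)[vis] for h in hs])
        p=proj("scene",pts).round().astype(int).clip(0,419); q=np.zeros_like(b); q[p[:,1],p[:,0]]=1
        return -(q&b).sum()/(b.sum()+.4*(q&~b).sum())
    r=differential_evolution(cost,rng,seed=1,popsize=12,maxiter=40,polish=False,tol=1e-4)
    print("blue",b.sum(),"score",round(-r.fun,3),"phi,dl,hb,hw",r.x.round(4)); return r.x
E
python3 - <<'E'
from f import *
fit(cv2.imread("pics/g11.png"),np.array([.5801,-.2628,.0649]))
fit(cv2.imread("pics/g12.png"),np.array([.5809,-.2527,.0611]))
fit(cv2.imread("pics/g1.png")[:, :1] if 0 else cv2.imread("pics/scene0.png"),np.array([.4525,.3905,.055]),box=(300,110,360,165))
E
```

```text
blue 191 score 0.892 phi,dl,hb,hw [ 3.58783e+01 -1.44000e-02 -1.06000e-02  6.00000e-03]
blue 195 score 0.886 phi,dl,hb,hw [ 3.46311e+01 -1.98000e-02 -1.67000e-02  6.10000e-03]
blue 0 score -0.0 phi,dl,hb,hw [ 1.025139e+02 -2.200000e-03 -4.310000e-02  7.900000e-03]
```

Request:
arm_command:
  increments: "0 0 0 0 0;0 0 0 0 0;0 0 0 0 0;0 0 0 0 0;0 0 0 0 0"

```text
t: 22.9
tool_pos: [0.5807, -0.2518, 0.0665]
orientation: [-2.278, -2.163, -0.0]
force: [0.8, -0.3, 0.0]
opening: 0.0924
gripper_force: 0.0
```

```bash
python3 - <<'E'
from f import *
s=robot.read_state(); print(s["tool_pos"],s["force"],s["opening"],s["t"])
im=robot.read_camera("scene"); cv2.imwrite("pics/g13.png",im); fit(im,s["tool_pos"]-[0,0,.006],rng=((-40,130),(-.06,.04),(-.06,.03),(.006,.012)))
E
```

```text
[ 0.58069838 -0.25177544  0.06649773] [ 0.76058015 -0.27898857  0.00851032] 0.09240154746274068 22.9
blue 85 score 0.763 phi,dl,hb,hw [-7.8255e+00 -5.7500e-02  1.0000e-04  6.0000e-03]
```

Request:
arm_command:
  increments: "0 0 0 -40 0;0 0 0 -80 0;0 0 0 -125 0;0 0 0 -170 0;0 0 0 -215 0"

```text
t: 23.45
tool_pos: [0.5805, -0.2518, 0.2835]
orientation: [-2.278, -2.163, -0.0]
force: [-0.5, -0.1, 1.0]
opening: 0.0932
gripper_force: 0.0
```

Request:
arm_command:
  increments: "0 50 10 0 0;0 95 20 0 0;0 140 30 0 0;0 185 40 0 0;0 230 50 0 0"

```text
t: 23.95
tool_pos: [0.6428, -0.0231, 0.2818]
orientation: [2.279, 2.163, 0.0]
force: [0.4, -0.2, -0.5]
opening: 0.0934
gripper_force: 0.0
```

```bash
python3 - <<'E'
from h import *
t=robot.read_camera("top"); sc=robot.read_camera("scene"); cv2.imwrite("pics/t13.png",t); cv2.imwrite("pics/s13.png",sc)
print(robot.read_state()["tool_pos"])
for nm,im in(("top",t),("scene",sc)):
    bay=np.zeros(im.shape[:2],np.uint8); q=proj(nm,C(.5837,-.241,-.052,[[-.09,-.165,.006],[.09,-.165,.006],[.09,-.005,.006],[-.09,-.005,.006]])).astype(int); print(nm,q.tolist())
    cv2.fillPoly(bay,[q],1); g=im.astype(int); br=((g.min(2)>70)&(bay>0)).astype(np.uint8)
    n,l,st,c=cv2.connectedComponentsWithStats(br); print([ (s.tolist(),cc.round(1).tolist()) for s,cc in zip(st[1:],c[1:]) if s[4]>15])
    bl=((g[...,0]-g[...,2]>20)&(bay>0)); ys,xs=np.nonzero(bl); print("blue",len(xs),(xs.min(),xs.max(),ys.min(),ys.max()) if len(xs) else 0)
E
```

```text
[ 0.6433116  -0.01905469  0.28146607]
top [[458, 221], [444, 147], [378, 154], [389, 228]]
[([404, 165, 33, 31, 444], [418.0, 182.3])]
blue 6 (np.int64(400), np.int64(417), np.int64(185), np.int64(200))
scene [[104, 363], [165, 429], [230, 364], [169, 308]]
[([147, 317, 41, 46, 1427], [167.6, 338.6]), ([161, 354, 29, 18, 157], [176.3, 365.7])]
blue 68 (np.int64(159), np.int64(188), np.int64(348), np.int64(364))
```

```bash
python3 - <<'E'
from f import *
print(onz("top",(420.5,180.5),.091), onz("scene",(167.5,330),.091))
X=onz("top",(420.5,180.5),.091)
print("pred rim px",proj("scene",X), "pred bottom front", proj("scene",X-[0,0,.085]))
fit(cv2.imread("pics/s13.png"),np.array([X[0],X[1],.04]),box=(120,300,220,400),rng=((-90,90),(-.03,.03),(-.03,.03),(.006,.012)))
E
```

```text
[ 0.5733 -0.3078  0.091 ] [ 0.5714 -0.3009  0.091 ]
pred rim px [[165.4 333.3]] pred bottom front [[172.4 354.8]]
blue 70 score 0.709 phi,dl,hb,hw [-7.0495e+00  2.9000e-03 -3.8000e-03  6.0000e-03]
```

Request:
arm_command:
  increments: "0 -45 -9 0 0;0 -90 -18 0 0;0 -135 -26 0 0;0 -180 -34 0 0;0 -225 -43 0 0"

```text
t: 24.55
tool_pos: [0.5871, -0.2495, 0.2817]
orientation: [2.278, 2.163, -0.0]
force: [-0.0, -0.4, 0.1]
opening: 0.0932
gripper_force: 0.0
```

Request:
arm_command:
  increments: "0 -45 -9 0 0;0 -64 -12 0 0;0 -64 -12 40 0;0 -64 -12 85 0;0 -64 -12 130 0"

```text
t: 25.05
tool_pos: [0.5728, -0.3112, 0.1508]
orientation: [2.278, 2.161, 0.001]
force: [-0.2, 0.3, -1.4]
opening: 0.093
gripper_force: 0.0
```

Request:
arm_command:
  increments: "0 0 0 45 0;0 0 0 80 0;0 0 0 89 0;0 0 0 89 0;1 0 0 89 0"
  grip_force: 10

```text
t: 25.55
tool_pos: [0.574, -0.3115, 0.0651]
orientation: [2.276, 2.161, 0.001]
force: [1.5, -0.6, 0.6]
opening: 0.0885
gripper_force: 0.0
```

Request:
arm_command:
  increments: "1 0 0 0 0;1 0 0 0 0;1 0 0 0 0;1 0 0 0 0;1 0 0 -5 0"

```text
t: 26.05
tool_pos: [0.5724, -0.3105, 0.0674]
orientation: [-2.278, -2.162, 0.0]
force: [0.6, 0.4, -1.2]
opening: 0.0643
gripper_force: 10.0
```

```bash
python3 - <<'E'
from h import *
print(onz("top",(320,275),.0),onz("top",(382,308),.0),proj("top",[.38,-.36,0]))
s=robot.read_state(); print(s["tool_pos"],s["opening"],s["force"])
E
```

```text
[ 0.4117 -0.0654  0.    ] [ 0.3185 -0.19    0.    ] [[450.2 269.3]]
[ 0.57238144 -0.31049281  0.06743867] 0.06430104112033803 [ 0.61585926  0.42092178 -1.22909332]
```

Request:
arm_command:
  increments: "1 0 0 5 0;0 0 0 5 0;0 0 0 5 0;0 6 0 5 0;0 13 0 5 0"

```text
t: 26.55
tool_pos: [0.5733, -0.2974, 0.0625]
orientation: [-2.279, -2.162, -0.0]
force: [-0.3, -0.1, -0.4]
opening: 0.091
gripper_force: 0.0
```

Request:
arm_command:
  increments: "0 0 0 0 0;1 0 0 0 0;1 0 0 0 0;1 0 0 0 0;1 0 0 0 0"

```text
t: 27.05
tool_pos: [0.5733, -0.2979, 0.0626]
orientation: [2.279, 2.163, -0.0]
force: [0.8, -0.1, 0.8]
opening: 0.0653
gripper_force: 0.0
```

Request:
arm_command:
  increments: "1 0 0 0 0;1 0 0 0 0;1 0 0 0 0;1 0 0 0 0;1 0 0 0 0"

```text
t: 27.55
tool_pos: [0.5734, -0.2978, 0.0627]
orientation: [2.278, 2.163, -0.0]
force: [0.1, -0.5, 0.6]
opening: 0.0645
gripper_force: 10.0
```

```bash
python3 - <<'E'
from f import *
s=robot.read_state(); print(s["tool_pos"],s["opening"],s["gripper_force"])
im=robot.read_camera("scene"); cv2.imwrite("pics/s14.png",im); fit(im,s["tool_pos"]-[0,0,.006],box=(120,300,220,400),rng=((-90,90),(-.05,.05),(-.04,.03),(.006,.012)))
E
```

```text
[ 0.57338014 -0.29778062  0.06267801] 0.06450385748750824 9.999076846070238
blue 53 score 0.59 phi,dl,hb,hw [-7.4877e+00 -1.0200e-02 -1.4000e-02  6.1000e-03]
```

Request:
arm_command:
  increments: "0 0 0 0 0;0 0 0 0 0;0 -6 0 0 0;0 -6 0 0 0;1 -6 0 0 0"

```text
t: 28.1
tool_pos: [0.573, -0.304, 0.0626]
orientation: [2.279, 2.162, 0.0]
force: [-1.2, 0.2, -0.2]
opening: 0.0878
gripper_force: 0.0
```

Request:
arm_command:
  increments: "1 0 0 0 0;1 0 0 0 0;1 0 0 0 0;1 0 0 0 0;1 0 0 0 0"

```text
t: 28.6
tool_pos: [0.5731, -0.3036, 0.0626]
orientation: [-2.278, -2.163, -0.0]
force: [1.0, 0.8, -0.1]
opening: 0.0647
gripper_force: 10.0
```

Request:
arm_command:
  increments: "1 0 0 -20 0;1 0 0 -45 0;1 0 0 -70 0;1 -8 -25 -70 0;1 -18 -55 -70 0"

```text
t: 29.1
tool_pos: [0.518, -0.319, 0.1341]
orientation: [2.275, 2.163, 0.001]
force: [-0.1, -0.7, -1.2]
opening: 0.0644
gripper_force: 10.0
```

Request:
arm_command:
  increments: "1 -14 -40 0 0;1 -28 -80 0 0;1 -40 -115 0 0;1 -48 -135 0 0;1 -48 -135 0 0"

```text
t: 29.6
tool_pos: [0.3775, -0.3605, 0.1325]
orientation: [-2.281, -2.159, 0.001]
force: [-0.2, 0.5, -0.7]
opening: 0.0641
gripper_force: 10.0
```

Request:
arm_command:
  increments: "1 0 0 30 0;1 0 0 55 0;1 0 0 70 0;1 0 0 75 0;1 0 0 75 0"

```text
t: 30.1
tool_pos: [0.3803, -0.3595, 0.0575]
orientation: [-2.277, -2.163, -0.0]
force: [-0.0, 0.0, -0.9]
opening: 0.0643
gripper_force: 10.0
```

Request:
arm_command:
  increments: "1 0 0 0 0;0 0 0 0 0;0 0 0 0 0;0 0 0 0 0;0 0 0 0 0"

```text
t: 30.6
tool_pos: [0.38, -0.36, 0.058]
orientation: [2.278, 2.162, 0.0]
force: [-0.6, -0.0, -0.3]
opening: 0.0905
gripper_force: 0.0
```

Request:
arm_command:
  increments: "0 0 0 -30 0;0 0 0 -75 0;0 0 0 -120 0;0 0 0 -165 0;0 0 0 -215 0"

```text
t: 31.1
tool_pos: [0.3794, -0.3592, 0.2739]
orientation: [-2.278, -2.162, -0.0]
force: [0.3, -1.7, 0.5]
opening: 0.093
gripper_force: 0.0
```

Request:
arm_command:
  increments: "0 36 20 -15 0;0 72 40 -30 0;0 108 60 -30 0;0 144 80 -30 0;0 180 99 -30 0"

```text
t: 31.6
tool_pos: [0.4888, -0.1837, 0.3031]
orientation: [2.278, 2.162, 0.0]
force: [0.3, 0.2, 0.5]
opening: 0.0931
gripper_force: 0.0
```

Request:
arm_command:
  increments: "0 36 20 0 0;0 72 40 0 0;0 108 60 0 0;0 144 80 0 0;0 180 99 0 0"

```text
t: 32.1
tool_pos: [0.597, -0.0089, 0.3027]
orientation: [2.278, 2.163, 0.0]
force: [-0.0, 0.1, 0.4]
opening: 0.0931
gripper_force: 0.0
```

```bash
python3 - <<'E'
from f import *
s=robot.read_state(); print(s["tool_pos"],s["t"])
im=robot.read_camera("scene"); t=robot.read_camera("top"); cv2.imwrite("pics/s15.png",im); cv2.imwrite("pics/t15.png",t)
print(proj("scene",[[.38,-.36,.085],[.38,-.36,0]]),proj("top",[[.38,-.36,.085],[.38,-.36,0]]))
fit(im,np.array([.38,-.36,.04]),box=(20,250,140,360),rng=((-90,90),(-.03,.03),(-.04,.04),(.006,.012)))
# lid edge red: scene
g=im.astype(int); red=(g[...,2]-g[...,1]>70)&(g[...,2]-g[...,0]>70); n,l,st,c=cv2.connectedComponentsWithStats(red.astype(np.uint8)); print([(a.tolist()) for a in st[1:] if a[4]>40])
for th in(1.5,1.6,1.7,1.8,1.9):
    X=C(.588,-.155,-.052,[[-.093,.076-.157*np.cos(th),.082+.157*np.sin(th)],[.093,.076-.157*np.cos(th),.082+.157*np.sin(th)]]); print(th,proj("scene",X).tolist(),proj("top",X).tolist())
E
```

```text
[ 0.59697479 -0.00892747  0.30269008] 32.1
[[ 77.5 296.4]
 [ 89.6 318.9]] [[463.4 264.9]
 [450.2 269.3]]
blue 65 score 0.624 phi,dl,hb,hw [-1.01381e+01 -5.00000e-03 -4.40000e-03  6.10000e-03]
[[426, 64, 14, 8, 90], [306, 176, 19, 17, 244], [422, 221, 77, 23, 509], [351, 250, 28, 29, 232], [247, 256, 33, 24, 74], [243, 281, 10, 9, 53], [319, 332, 37, 59, 652], [347, 354, 41, 58, 644], [361, 365, 45, 55, 760]]
1.5 [[213.5, 189.4], [288.3, 240.7]] [[332.7, 214.0], [321.0, 120.4]]
1.6 [[219.5, 184.9], [294.2, 235.4]] [[324.3, 214.8], [312.9, 121.1]]
1.7 [[225.4, 181.2], [300.0, 230.7]] [[315.9, 215.7], [304.8, 122.1]]
1.8 [[231.2, 178.1], [305.5, 226.7]] [[307.5, 216.8], [296.8, 123.4]]
1.9 [[236.8, 175.8], [310.7, 223.6]] [[299.3, 218.1], [289.0, 125.0]]
```

Request:
arm_command:
  increments: "0 8 0 0 0;0 8 0 40 0;0 8 0 80 0;0 8 0 109 0;0 8 0 109 0"

```text
t: 32.7
tool_pos: [0.5931, -0.0031, 0.1883]
orientation: [-2.275, -2.157, 0.01]
force: [-1.2, 0.1, 0.0]
opening: 0.0926
gripper_force: 0.0
```

Request:
arm_command:
  increments: "0 -20 0 0 0;0 -40 0 0 0;0 -60 0 0 0;0 -75 0 0 0;0 -90 0 0 0"

```text
t: 33.2
tool_pos: [0.5925, -0.0938, 0.1955]
orientation: [2.278, 2.161, 0.002]
force: [0.3, -0.0, -0.4]
opening: 0.0932
gripper_force: 0.0
```

Request:
arm_command:
  increments: "0 -15 0 0 0;0 -25 0 0 0;0 -35 0 0 0;0 -35 0 0 0;0 -35 0 0 0"

```text
t: 33.7
tool_pos: [0.5902, -0.1273, 0.1935]
orientation: [-2.278, -2.162, -0.0]
force: [-0.4, -0.6, -0.3]
opening: 0.093
gripper_force: 0.0
```

Request:
arm_command:
  increments: "0 30 0 -40 0;0 60 0 -60 0;0 60 0 -60 0;0 60 0 -60 0;0 60 0 -60 0"

```text
t: 34.2
tool_pos: [0.5928, -0.0675, 0.2523]
orientation: [-2.277, -2.162, 0.002]
force: [0.4, -0.6, -0.0]
opening: 0.0931
gripper_force: 0.0
```

```bash
python3 - <<'E'
from h import *
s=robot.read_state(); print(s["tool_pos"],s["t"])
im=robot.read_camera("scene"); t=robot.read_camera("top"); cv2.imwrite("pics/s16.png",im); cv2.imwrite("pics/t16.png",t)
def red(g): g=g.astype(int); return (g[...,2]-g[...,1]>60)&(g[...,2]-g[...,0]>60)
r=red(im); ys,xs=np.nonzero(r[160:360,150:320]); print("red scene",len(xs),xs.min()+150,xs.max()+150,ys.min()+160,ys.max()+160)
X=C(.588,-.155,-.052,[[-.093,.076,.084],[.093,.076,.084],[.093,-.081,.084],[-.093,-.081,.084]]); print(proj("scene",X).tolist(),proj("top",X).tolist())
r=red(t); n,l,st,c=cv2.connectedComponentsWithStats(r.astype(np.uint8)); print([a.tolist() for a in st[1:] if a[4]>20])
X=C(.588,-.155,-.052,[[x,-.081,.084] for x in np.linspace(-.02,.02,5)]); p=proj("scene",X).round().astype(int); print([im[b-2:b+3,a-2:a+3].reshape(-1,3).mean(0).round().tolist() for a,b in p])
E
```

```text
[ 0.59276698 -0.0674867   0.25231251] 34.2
red scene 762 170 319 176 338
[[223.5, 237.9], [289.7, 287.1], [233.1, 341.9], [166.4, 283.6]] [[320.3, 230.1], [310.5, 148.3], [380.4, 141.7], [392.8, 223.0]]
[[121, 60, 56, 64, 740], [399, 77, 82, 20, 417], [219, 128, 15, 33, 280], [345, 143, 22, 4, 37], [210, 183, 25, 25, 486]]
[[53.0, 71.0, 141.0], [53.0, 65.0, 157.0], [51.0, 66.0, 147.0], [51.0, 64.0, 155.0], [47.0, 66.0, 122.0]]
```

```bash
python3 - <<'E'
from h import *
a0=cv2.imread("pics/scene0.png").astype(int);a1=cv2.imread("pics/s16.png").astype(int);b0=cv2.imread("pics/top0.png").astype(int);b1=cv2.imread("pics/t16.png").astype(int)
for nm,p,q,(x0,y0,x1,y1) in(("can3 s",a0,a1,(295,175,330,240)),("can4 s",a0,a1,(340,145,375,210)),("filter s",a0,a1,(380,175,420,215)),("tape s",a0,a1,(330,145,345,175)),("can3 t",b0,b1,(205,180,245,225)),("can4 t",b0,b1,(135,180,180,225))):
    print(nm,np.abs(p-q)[y0:y1,x0:x1].mean().round(1))
# cap px fits: dark cap ellipse top of can4, red of can3
from scipy.optimize import minimize
for z in(.158,.162,.166):
    print(z,"c3",onz("top",(222.5,195.5),z),onz("scene",(313.5,183.5),z),"c4",onz("top",(151.2,197),z),onz("scene",(358.8,154),z))
for nm,X in(("c3",(.5885,.1165)),("c4",(.611,.2605))):
    print(nm,proj("scene",[[*X,.162],[*X,0]]).tolist(),proj("top",[[*X,.162],[*X,0]]).tolist())
E
```

```text
can3 s 23.8
can4 s 11.1
filter s 11.4
tape s 33.9
can3 t 4.8
can4 t 4.1
0.158 c3 [0.5863 0.1178 0.158 ] [0.5919 0.1178 0.158 ] c4 [0.6049 0.2612 0.158 ] [0.6161 0.2622 0.158 ]
0.162 c3 [0.5852 0.1175 0.162 ] [0.5941 0.1143 0.162 ] c4 [0.6037 0.2603 0.162 ] [0.6181 0.2579 0.162 ]
0.166 c3 [0.5841 0.1172 0.166 ] [0.5963 0.1108 0.166 ] c4 [0.6026 0.2594 0.166 ] [0.6202 0.2535 0.166 ]
c3 [[312.0, 181.8], [307.6, 230.5]] [[222.8, 193.9], [230.3, 211.6]]
c4 [[356.7, 152.1], [348.2, 201.1]] [[150.8, 193.6], [167.8, 211.3]]
```

Request:
arm_command:
  increments: "1 40 -3 0 0;1 80 -6 0 0;1 120 -9 0 0;1 160 -12 0 0;1 183 -14 0 0"

```text
t: 34.8
tool_pos: [0.5882, 0.118, 0.2525]
orientation: [-2.277, -2.163, 0.001]
force: [0.3, -0.4, -0.1]
opening: 0.0576
gripper_force: 0.0
```

Request:
arm_command:
  increments: "1 0 0 0 0;1 0 0 25 0;1 0 0 50 0;1 0 0 62 0;1 0 0 70 0"

```text
t: 35.3
tool_pos: [0.5886, 0.1148, 0.1822]
orientation: [-2.279, -2.161, 0.002]
force: [1.6, 0.1, 3.3]
opening: 0.0176
gripper_force: 1.5
```

Request:
arm_command:
  increments: "1 0 0 3 0;1 0 0 5 0;1 0 0 6 0;1 0 0 7 0;1 0 0 7 0"

```text
t: 35.8
tool_pos: [0.5894, 0.116, 0.1775]
orientation: [2.278, 2.162, 0.002]
force: [1.3, -0.7, 6.0]
opening: 0.0007
gripper_force: 2.9
```

Request:
arm_command:
  increments: "1 0 0 1 0;1 0 0 2 0;1 0 0 3 0;1 0 0 3 0;1 0 0 3 0"

```text
t: 36.3
tool_pos: [0.5913, 0.116, 0.1769]
orientation: [2.275, 2.16, 0.008]
force: [3.3, -1.1, 13.2]
opening: 0.0002
gripper_force: 6.5
```

Request:
arm_command:
  increments: "1 0 0 1 0;1 0 0 2 0;1 0 0 3 0;1 0 0 3 0;1 0 0 3 0"

```text
t: 36.8
tool_pos: [0.5931, 0.1159, 0.1764]
orientation: [2.273, 2.157, 0.013]
force: [4.0, -2.1, 20.5]
opening: 0.0005
gripper_force: 10.5
```

Request:
arm_command:
  increments: "1 0 0 -20 0;0.5 0 0 -50 0;0 0 0 -80 0;0 0 0 -80 0;0 0 0 -80 0"

```text
t: 37.3
tool_pos: [0.5889, 0.1162, 0.251]
orientation: [2.278, 2.163, 0.001]
force: [-0.6, 0.2, -0.3]
opening: 0.0278
gripper_force: 0.0
```

Request:
arm_command:
  increments: "0 0 0 0 0;0 0 0 0 0;0 0 0 40 0;0 0 0 80 0;0 0 0 110 0"

```text
t: 37.8
tool_pos: [0.5871, 0.1159, 0.1368]
orientation: [-2.277, -2.161, 0.005]
force: [0.5, -0.4, -0.2]
opening: 0.068
gripper_force: 0.0
```

```bash
python3 - <<'E'
from h import *
s=robot.read_state(); print(s["tool_pos"],s["t"],s["force"])
E
```

```text
[0.58706841 0.11586285 0.13682153] 37.8 [ 0.54820845 -0.39928147 -0.15622228]
```

Request:
arm_command:
  increments: "0 0 0 0 0;0 0 0 0 0;0 0 0 0 0;0 0 0 20 0;0 0 0 38 0"

```text
t: 38.3
tool_pos: [0.5913, 0.1163, 0.1057]
orientation: [2.276, 2.16, 0.007]
force: [0.5, -0.3, 0.3]
opening: 0.093
gripper_force: 0.0
```

Request:
arm_command:
  increments: "1 0 0 0 0;1 0 0 0 0;1 0 0 0 0;1 0 0 0 0;1 0 0 0 0"
  grip_force: 25

```text
t: 38.8
tool_pos: [0.5895, 0.1161, 0.1038]
orientation: [2.278, 2.162, 0.002]
force: [-3.1, -0.3, 1.7]
opening: 0.0576
gripper_force: 0.9
```

Request:
arm_command:
  increments: "1 0 0 0 0;1 0 0 0 0;1 0 0 -10 0;1 0 0 -30 0;1 0 0 -60 0"

```text
t: 39.3
tool_pos: [0.5868, 0.1158, 0.1608]
orientation: [-2.276, -2.161, 0.007]
force: [0.5, -0.3, -2.9]
opening: 0.0564
gripper_force: 25.0
```

Request:
arm_command:
  increments: "1 0 0 -35 0;1 0 0 -68 0;1 -25 -2 -68 0;1 -60 -5 -68 0;1 -98 -9 -68 0"

```text
t: 39.8
tool_pos: [0.5744, 0.0182, 0.2309]
orientation: [-2.277, -2.165, 0.0]
force: [0.6, 0.8, -2.8]
opening: 0.0564
gripper_force: 25.0
```

Request:
arm_command:
  increments: "1 -38 -4 0 0;1 -76 -7 0 0;1 -114 -10 0 0;1 -152 -14 0 0;1 -190 -17 0 0"

```text
t: 40.3
tool_pos: [0.5471, -0.1716, 0.2306]
orientation: [-2.278, -2.162, 0.001]
force: [0.5, 0.6, -2.5]
opening: 0.0568
gripper_force: 25.0
```

Request:
arm_command:
  increments: "1 -38 -4 0 0;1 -76 -7 0 0;1 -102 -9 0 0;1 -114 -11 0 0;1 -114 -11 0 0"

```text
t: 40.8
tool_pos: [0.5303, -0.2846, 0.2303]
orientation: [-2.28, -2.16, 0.001]
force: [0.9, -0.3, -2.6]
opening: 0.0568
gripper_force: 25.0
```

Request:
arm_command:
  increments: "1 0 0 40 0;1 0 0 80 0;1 0 0 105 0;1 0 0 118 0;1 0 0 118 0"

```text
t: 41.3
tool_pos: [0.5305, -0.2817, 0.1112]
orientation: [-2.275, -2.162, 0.001]
force: [-0.1, -1.0, -2.5]
opening: 0.0566
gripper_force: 25.0
```

Request:
arm_command:
  increments: "1 0 0 2 0;1 0 0 3 0;1 0 0 4 0;1 0 0 4 0;1 0 0 4 0"

```text
t: 41.8
tool_pos: [0.5312, -0.2837, 0.109]
orientation: [2.278, 2.162, 0.0]
force: [-1.1, -0.7, -2.1]
opening: 0.0568
gripper_force: 25.0
```

Request:
arm_command:
  increments: "1 0 0 1 0;1 0 0 2 0;1 0 0 2 0;1 0 0 2 0;1 0 0 2 0"

```text
t: 42.3
tool_pos: [0.5316, -0.284, 0.1085]
orientation: [2.277, 2.162, 0.0]
force: [-3.1, 1.6, 7.4]
opening: 0.0565
gripper_force: 25.0
```

Request:
arm_command:
  increments: "0.4 0 0 0 0;0.3 0 0 0 0;0 0 0 0 0;0 0 0 0 0;0 0 0 0 0"

```text
t: 42.8
tool_pos: [0.531, -0.2835, 0.1065]
orientation: [-2.278, -2.163, -0.0]
force: [-0.6, -0.4, 0.1]
opening: 0.0837
gripper_force: 0.0
```

Request:
arm_command:
  increments: "0 0 0 0 0;0 0 0 -25 0;0 0 0 -60 0;0 0 0 -100 0;0 0 0 -145 0"

```text
t: 43.3
tool_pos: [0.5303, -0.283, 0.2519]
orientation: [-2.277, -2.161, 0.001]
force: [1.2, 0.5, -0.2]
opening: 0.0931
gripper_force: 0.0
```

```bash
python3 - <<'E'
from h import *
im=robot.read_camera("scene"); t=robot.read_camera("top"); cv2.imwrite("pics/s17.png",im); cv2.imwrite("pics/t17.png",t)
a0=cv2.imread("pics/scene0.png").astype(int); b0=cv2.imread("pics/top0.png").astype(int)
for nm,p,q,(x0,y0,x1,y1) in(("can4 s",a0,im,(340,145,375,210)),("filter s",a0,im,(380,175,420,215)),("tape s",a0,im,(330,145,345,175)),("can4 t",b0,t,(135,180,180,225)),("tape t",b0,t,(105,230,145,260))):
    print(nm,np.abs(p-q.astype(int))[y0:y1,x0:x1].mean().round(1))
for nm,g in(("scene",im),("top",t)):
    g=g.astype(int); r=(g[...,2]-g[...,1]>60)&(g[...,2]-g[...,0]>60); n,l,st,c=cv2.connectedComponentsWithStats(r.astype(np.uint8)); print(nm,[(a.tolist(),k.round(1).tolist()) for a,k in zip(st[1:],c[1:]) if a[4]>60]); print("pred cap3",proj(nm,[[.531,-.2835,.156],[.531,-.2835,.111]]).tolist())
print("cup pred",proj("top",[.38,-.36,.085]))
E
```

```text
can4 s 76.2
filter s 9.6
tape s 29.2
can4 t 72.1
tape t 1.5
scene [([426, 64, 14, 8, 93], [432.4, 67.4]), ([422, 221, 78, 23, 559], [462.5, 232.5]), ([173, 239, 117, 100, 790], [230.0, 291.4]), ([351, 250, 28, 29, 256], [364.7, 264.2]), ([143, 283, 25, 25, 391], [154.5, 296.1]), ([319, 332, 37, 59, 675], [336.6, 361.1]), ([347, 354, 41, 59, 725], [366.9, 382.7]), ([361, 365, 45, 55, 783], [383.4, 393.0])]
pred cap3 [[153.5, 292.0], [157.8, 305.5]]
top [([288, 55, 48, 9, 333], [310.8, 58.9]), ([121, 60, 56, 64, 731], [149.2, 90.7]), ([290, 68, 47, 7, 290], [312.9, 70.9]), ([399, 80, 66, 17, 329], [431.6, 88.2]), ([294, 90, 48, 12, 325], [317.4, 95.6]), ([219, 128, 15, 33, 274], [225.8, 143.4]), ([311, 142, 80, 89, 741], [347.9, 187.3]), ([406, 182, 19, 22, 204], [415.7, 191.1])]
pred cap3 [[421.8, 193.0], [416.0, 198.5]]
cup pred [[463.4 264.9]]
```

```bash
python3 - <<'E'
from h import *
a0=cv2.imread("pics/scene0.png"); b0=cv2.imread("pics/top0.png"); im=cv2.imread("pics/s17.png"); t=cv2.imread("pics/t17.png")
for nm,p,q,box,win in(("top",b0,t,(135,180,178,222),(60,100,300,330)),("scene",a0,im,(342,143,374,208),(220,60,470,330))):
    tp=p[box[1]:box[3],box[0]:box[2]]; r=cv2.matchTemplate(q[win[1]:win[3],win[0]:win[2]],tp,cv2.TM_CCOEFF_NORMED); _,v,_,l=cv2.minMaxLoc(r); print(nm,v,"shift",l[0]+win[0]-box[0],l[1]+win[1]-box[1])
d=np.abs(b0.astype(int)-t).sum(2)>120; d[:100]=0; d[330:]=0; d[:,300:]=0; n,_,st,c=cv2.connectedComponentsWithStats(d.astype(np.uint8)); print([a.tolist() for a in st[1:] if a[4]>40])
d=np.abs(a0.astype(int)-im).sum(2)>120; d[:60]=0; d[330:]=0; d[:,:290]=0; n,_,st,c=cv2.connectedComponentsWithStats(d.astype(np.uint8)); print([a.tolist() for a in st[1:] if a[4]>40])
# dark pixels
g=t.astype(int); dk=(g.max(2)<60); n,_,st,c=cv2.connectedComponentsWithStats(dk.astype(np.uint8)); print([(a.tolist(),k.round(1).tolist()) for a,k in zip(st[1:],c[1:]) if a[4]>80 and a[0]<260 and a[1]>120])
E
```

```text
top 0.8310272097587585 shift 8 -21
scene 0.6365711092948914 shift 16 14
[[284, 129, 16, 124, 1093], [135, 156, 50, 75, 2035], [209, 183, 35, 49, 1130], [89, 272, 28, 29, 642], [104, 273, 28, 37, 485]]
[[311, 118, 31, 39, 903], [333, 145, 55, 78, 2332], [290, 175, 37, 110, 2289]]
[([114, 155, 58, 37, 1273], [143.8, 171.8]), ([160, 175, 22, 20, 95], [174.9, 186.2]), ([0, 221, 20, 36, 554], [8.0, 239.0]), ([0, 299, 33, 42, 754], [17.9, 318.7])]
```

```bash
python3 - <<'E'
from h import *
print(tri((159.2,176),(374.8,168)),[onz("top",(159.2,176),z) for z in(.158,.166)],[onz("scene",(374.8,168),z) for z in(.158,.166)])
X=(.655,.241)
print(proj("top",[[*X,.162],[*X,0]]),proj("scene",[[*X,.162],[*X,0]]))
t=cv2.imread("pics/t17.png").astype(int); s=cv2.imread("pics/s17.png").astype(int)
# yellow body pixels of can4: brownish
for nm,g,w in(("top",t,(100,130,240,240)),("scene",s,(320,130,420,240))):
    m=(g[...,2]-g[...,0]>30); k=np.zeros_like(m); k[w[1]:w[3],w[0]:w[2]]=1; m&=k; n,_,st,c=cv2.connectedComponentsWithStats(m.astype(np.uint8)); print(nm,[(a.tolist(),q.round(1).tolist()) for a,q in zip(st[1:],c[1:]) if a[4]>20])
for nm,f,w in(("top0","pics/top0.png",(100,130,240,240)),("scene0","pics/scene0.png",(320,130,420,240))):
    g=cv2.imread(f).astype(int); m=(g[...,2]-g[...,0]>30); k=np.zeros_like(m); k[w[1]:w[3],w[0]:w[2]]=1; m&=k; n,_,st,c=cv2.connectedComponentsWithStats(m.astype(np.uint8)); print(nm,[(a.tolist(),q.round(1).tolist()) for a,q in zip(st[1:],c[1:]) if a[4]>20])
E
```

```text
[0.6583 0.2495 0.1445] [array([0.6467, 0.2408, 0.158 ]), array([0.644 , 0.2392, 0.166 ])] [array([0.6689, 0.244 , 0.158 ]), array([0.6724, 0.2355, 0.166 ])]
[[158.3 171.6]
 [174.2 192.1]] [[369.  164.7]
 [359.  213.6]]
top [([218, 130, 17, 33, 348], [225.8, 145.1]), ([150, 168, 25, 21, 88], [165.7, 181.4]), ([108, 233, 23, 7, 105], [117.0, 236.7])]
scene [([336, 148, 26, 25, 294], [347.3, 155.6]), ([360, 182, 25, 22, 220], [372.9, 194.0]), ([360, 212, 17, 10, 88], [368.6, 216.8])]
top0 [([218, 130, 17, 33, 349], [225.8, 145.1]), ([209, 183, 27, 27, 546], [221.9, 195.4]), ([146, 192, 23, 22, 90], [160.7, 205.9]), ([108, 233, 23, 7, 105], [117.0, 236.7])]
scene0 [([335, 149, 14, 24, 183], [341.0, 158.3]), ([344, 167, 25, 23, 206], [357.2, 180.1]), ([320, 177, 6, 26, 113], [321.9, 188.6]), ([346, 198, 16, 10, 90], [353.7, 202.7])]
```

```bash
python3 - <<'E'
from h import *
print("base scene",onz("scene",(363.2,215.2),0),"mid scene", onz("scene",np.array(proj("scene",[.611,.2605,.08])[0])+[15.4,14],.08))
print("mid top",onz("top",np.array(proj("top",[.611,.2605,.08])[0])+[5,-24.5],.08), onz("top",np.array(proj("top",[.611,.2605,.162])[0])+[7,-22],.162))
E
```

```text
base scene [0.6659 0.2431 0.    ] mid scene [0.6647 0.2427 0.08  ]
mid top [0.6647 0.2442 0.08  ] [0.6551 0.2419 0.162 ]
```

Request:
arm_command:
  increments: "1 45 9 0 0;1 90 18 0 0;1 135 27 0 0;1 180 36 0 0;1 225 45 0 0"

```text
t: 43.9
tool_pos: [0.5877, -0.0594, 0.2512]
orientation: [-2.279, -2.163, 0.0]
force: [-0.1, 0.3, 0.6]
opening: 0.0575
gripper_force: 0.0
```

Request:
arm_command:
  increments: "1 45 9 0 0;1 90 18 0 0;1 135 27 0 0;1 180 36 0 0;1 225 44 0 0"

```text
t: 44.4
tool_pos: [0.6434, 0.1632, 0.2511]
orientation: [-2.278, -2.163, 0.0]
force: [0.3, -1.2, -0.6]
opening: 0.0178
gripper_force: 0.0
```

Request:
arm_command:
  increments: "1 45 9 0 0;1 81 16 0 0;1 81 16 20 0;1 81 16 45 0;1 81 16 60 0"

```text
t: 44.9
tool_pos: [0.6625, 0.2416, 0.1885]
orientation: [-2.277, -2.163, 0.004]
force: [0.6, 0.6, 2.1]
opening: 0.0005
gripper_force: 1.7
```

Request:
arm_command:
  increments: "1 0 0 5 0;1 0 0 10 0;1 0 0 13 0;1 0 0 16 0;1 0 0 16 0"

```text
t: 45.4
tool_pos: [0.6639, 0.2412, 0.1767]
orientation: [2.278, 2.162, 0.002]
force: [-0.5, -0.4, 2.8]
opening: 0.0004
gripper_force: 1.0
```

Request:
arm_command:
  increments: "1 0 0 1 0;1 0 0 2 0;1 0 0 3 0;1 0 0 4 0;1 0 0 4 0"

```text
t: 45.9
tool_pos: [0.6651, 0.2417, 0.1756]
orientation: [2.277, 2.161, 0.007]
force: [-4.0, -1.1, 15.5]
opening: 0.0003
gripper_force: 7.6
```

Request:
arm_command:
  increments: "1 0 0 1 0;1 0 0 2 0;1 0 0 3 0;1 0 0 3 0;1 0 0 3 0"

```text
t: 46.4
tool_pos: [0.6664, 0.2419, 0.1757]
orientation: [2.275, 2.16, 0.013]
force: [-5.7, -1.9, 26.0]
opening: 0.0002
gripper_force: 13.0
```

Request:
arm_command:
  increments: "1 0 0 -20 0;0 0 0 -50 0;0 0 0 -80 0;0 0 0 -80 0;0 0 0 -80 0"

```text
t: 46.9
tool_pos: [0.6641, 0.2414, 0.2496]
orientation: [2.278, 2.162, 0.003]
force: [1.0, -0.1, -1.3]
opening: 0.0282
gripper_force: 0.0
```

Request:
arm_command:
  increments: "0 0 0 0 0;0 0 0 0 0;0 0 0 0 0;0 0 0 0 0;0 0 0 0 0"

```text
t: 47.4
tool_pos: [0.6634, 0.2413, 0.2482]
orientation: [-2.278, -2.163, 0.001]
force: [0.1, -0.1, -0.8]
opening: 0.0679
gripper_force: 0.0
```

Request:
arm_command:
  increments: "0 0 0 40 0;0 0 0 80 0;0 0 0 115 0;0 0 0 140 0;0 0 0 144 0"

```text
t: 47.9
tool_pos: [0.6606, 0.2405, 0.0995]
orientation: [-2.276, -2.16, 0.011]
force: [-1.2, 0.0, -0.0]
opening: 0.0931
gripper_force: 0.0
```

Request:
arm_command:
  increments: "1 0 0 0 0;1 0 0 0 0;1 0 0 0 0;1 0 0 0 0;1 0 0 0 0"
  grip_force: 25

```text
t: 48.4
tool_pos: [0.6642, 0.2415, 0.1059]
orientation: [2.278, 2.162, 0.003]
force: [0.3, 1.1, 0.2]
opening: 0.0576
gripper_force: 0.5
```

Request:
arm_command:
  increments: "1 0 0 0 0;1 0 0 0 0;1 0 0 0 0;1 0 0 0 0;1 0 0 0 0"

```text
t: 48.9
tool_pos: [0.6642, 0.2415, 0.1058]
orientation: [2.278, 2.162, 0.002]
force: [0.4, -0.1, 6.4]
opening: 0.0567
gripper_force: 25.0
```

Request:
arm_command:
  increments: "1 0 0 -30 0;1 0 0 -75 0;1 0 0 -115 0;1 -20 0 -130 0;1 -55 0 -130 0"

```text
t: 49.4
tool_pos: [0.6617, 0.1876, 0.238]
orientation: [2.273, 2.165, 0.007]
force: [-0.4, 0.0, -3.4]
opening: 0.0561
gripper_force: 25.0
```

Request:
arm_command:
  increments: "1 -40 0 0 0;1 -80 0 0 0;1 -120 -1 0 0;1 -160 -1 0 0;1 -200 -2 0 0"

```text
t: 49.9
tool_pos: [0.6468, -0.0156, 0.2327]
orientation: [-2.278, -2.161, 0.003]
force: [0.2, -0.3, -2.2]
opening: 0.0565
gripper_force: 25.0
```

Request:
arm_command:
  increments: "1 -40 0 0 0;1 -80 0 0 0;1 -120 -1 0 0;1 -160 -1 0 0;1 -200 -2 0 0"

```text
t: 50.4
tool_pos: [0.6342, -0.215, 0.2326]
orientation: [-2.277, -2.161, 0.002]
force: [-0.4, 0.2, -1.8]
opening: 0.0565
gripper_force: 25.0
```

Request:
arm_command:
  increments: "1 -40 0 0 0;1 -80 0 0 0;1 -115 0 0 0;1 -145 -1 0 0;1 -156 -1 0 0"

```text
t: 50.9
tool_pos: [0.6242, -0.3722, 0.2321]
orientation: [-2.28, -2.157, 0.003]
force: [1.0, -0.1, -1.8]
opening: 0.0565
gripper_force: 25.0
```

Request:
arm_command:
  increments: "1 0 0 30 0;1 0 0 70 0;1 0 0 100 0;1 0 0 117 0;1 0 0 120 0"

```text
t: 51.4
tool_pos: [0.6251, -0.3675, 0.1114]
orientation: [-2.275, -2.16, 0.002]
force: [-0.4, 0.7, -2.4]
opening: 0.0566
gripper_force: 25.0
```

Request:
arm_command:
  increments: "1 0 0 1 0;1 0 0 2 0;1 0 0 2 0;1 0 0 2 0;1 0 0 2 0"

```text
t: 51.9
tool_pos: [0.6271, -0.3688, 0.1135]
orientation: [2.278, 2.162, 0.0]
force: [-0.3, 0.1, -2.3]
opening: 0.0563
gripper_force: 25.0
```

Request:
arm_command:
  increments: "1 0 0 1 0;1 0 0 2 0;1 0 0 3 0;1 0 0 3 0;1 0 0 3 0"

```text
t: 52.4
tool_pos: [0.6268, -0.3689, 0.1103]
orientation: [2.278, 2.162, -0.0]
force: [-1.8, -0.4, 4.2]
opening: 0.0565
gripper_force: 25.0
```

Request:
arm_command:
  increments: "0.4 0 0 0 0;0.3 0 0 0 0;0 0 0 0 0;0 0 0 0 0;0 0 0 0 0"

```text
t: 52.9
tool_pos: [0.6267, -0.3684, 0.1093]
orientation: [-2.278, -2.163, -0.0]
force: [-1.1, -0.5, 0.2]
opening: 0.0841
gripper_force: 0.0
```

Request:
arm_command:
  increments: "0 0 0 0 0;0 0 0 -25 0;0 0 0 -60 0;0 0 0 -100 0;0 0 0 -145 0"

```text
t: 53.4
tool_pos: [0.6261, -0.3681, 0.2547]
orientation: [-2.277, -2.161, 0.001]
force: [0.6, -0.6, 0.2]
opening: 0.093
gripper_force: 0.0
```

Request:
arm_command:
  increments: "0 45 -10 -10 0;0 90 -20 -10 0;0 135 -30 -10 0;0 180 -40 -10 0;0 225 -50 -10 0"

```text
t: 53.9
tool_pos: [0.5879, -0.1396, 0.2648]
orientation: [2.278, 2.162, 0.001]
force: [1.0, 0.2, 0.2]
opening: 0.0929
gripper_force: 0.0
```

Request:
arm_command:
  increments: "0 45 -10 0 0;0 90 -20 0 0;0 135 -30 0 0;0 180 -40 0 0;0 225 -50 0 0"

```text
t: 54.4
tool_pos: [0.5497, 0.0877, 0.2649]
orientation: [2.278, 2.162, 0.001]
force: [-0.3, -0.3, 0.4]
opening: 0.093
gripper_force: 0.0
```

```bash
python3 - <<'E'
from f import *
im=robot.read_camera("scene"); t=robot.read_camera("top"); cv2.imwrite("pics/s18.png",im); cv2.imwrite("pics/t18.png",t)
print(robot.read_state()["t"])
for nm,g in(("scene",im),("top",t)):
    g=g.astype(int); r=(g[...,2]-g[...,1]>60)&(g[...,2]-g[...,0]>60); n,l,st,c=cv2.connectedComponentsWithStats(r.astype(np.uint8)); print(nm,[(a.tolist(),k.round(1).tolist()) for a,k in zip(st[1:],c[1:]) if a[4]>150])
    print("pred cap3",proj(nm,[[.531,-.2835,.156],[.531,-.2835,.111]]).tolist(),"can4 body",proj(nm,[[.627,-.3688,.111],[.627,-.3688,.006]]).tolist())
    m=(g[...,2]-g[...,0]>30)&~r; n,l,st,c=cv2.connectedComponentsWithStats(m.astype(np.uint8)); w=(100,320,240,420) if nm=="scene" else (400,120,480,240)
    print("yellow",[(a.tolist(),k.round(1).tolist()) for a,k in zip(st[1:],c[1:]) if a[4]>15 and w[0]<k[0]<w[2] and w[1]<k[1]<w[3]])
fit(im,np.array([.38,-.36,.04]),box=(20,250,140,360),rng=((-90,90),(-.03,.03),(-.04,.04),(.006,.012)))
# cup rim in top: bright? edges circle
gr=cv2.cvtColor(t[235:300,435:495],cv2.COLOR_BGR2GRAY); h=cv2.HoughCircles(cv2.resize(gr,None,fx=4,fy=4,interpolation=cv2.INTER_CUBIC),cv2.HOUGH_GRADIENT,1,40,param1=80,param2=15,minRadius=45,maxRadius=75); print("cup circle",(h[0,:2,:2]/4+[435,235],h[0,:2,2]/4) if h is not None else None,"pred",proj("top",[[.38,-.36,.085],[.38,-.36,0]]))
E
```

```text
54.5
scene [([422, 221, 78, 23, 547], [462.6, 232.4]), ([170, 239, 120, 100, 788], [229.1, 290.9]), ([351, 250, 28, 29, 251], [364.7, 264.3]), ([142, 282, 29, 25, 579], [155.8, 294.0]), ([319, 332, 37, 59, 670], [336.6, 361.1]), ([347, 354, 41, 58, 707], [367.0, 382.7]), ([361, 365, 45, 55, 782], [383.4, 393.0])]
pred cap3 [[153.5, 292.0], [157.8, 305.5]] can4 body [[158.2, 372.0], [168.0, 396.7]]
yellow [([156, 324, 21, 10, 39], [166.9, 330.0]), ([149, 366, 33, 30, 395], [168.0, 384.9]), ([158, 389, 29, 21, 189], [174.3, 402.5])]
top [([287, 55, 49, 9, 352], [310.7, 59.0]), ([121, 60, 31, 29, 343], [135.8, 73.6]), ([290, 68, 47, 7, 307], [313.0, 71.0]), ([398, 77, 84, 20, 424], [439.2, 86.8]), ([294, 90, 48, 12, 332], [317.5, 95.6]), ([311, 142, 80, 89, 786], [348.3, 186.8]), ([405, 182, 28, 25, 515], [419.3, 194.2])]
pred cap3 [[421.8, 193.0], [416.0, 198.5]] can4 body [[445.3, 150.3], [431.3, 165.3]]
yellow [([425, 145, 24, 24, 194], [432.8, 160.1]), ([418, 159, 20, 18, 105], [424.6, 170.9]), ([403, 193, 29, 18, 143], [411.6, 203.9])]
blue 51 score 0.532 phi,dl,hb,hw [-8.5825e+00 -4.3000e-03 -6.5000e-03  6.0000e-03]
cup circle (array([[464.375, 265.875],
       [451.875, 269.375]]), array([14.625, 14.325], dtype=float32)) pred [[463.4 264.9]
 [450.2 269.3]]
```

```bash
python3 -c "
from plant import robot
print(robot.close_job())"
```

```text
the job is handed in; nothing more can be done
None
```

I handed the job in at about 54 s. The two cans present (red cap and black cap) are capped and standing in the bay, the four rollers are in the tub with its lid shut, and the empty cup is upright on the bench. These were checked by camera measurements, except that cap depth was judged only from the hard stop I felt at 20–26 N. The hand-in gave no verdict.

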